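# Load the swing drying tray and turn it to the dryer

## Task

Set the washed things to dry: take every steel canister up and off its peg and stand it upright in the aluminium swing tray, and put every plaster cast that lies on the bench in the tray too, teeth up, setting things down without dropping them. When all are in, draw the lock pin straight up out of its sleeve, put it in the square grey pot, and push the loaded tray at its ear so that it swings round until it stands square in front of the dryer, its sleeve over the second keeper plate. Leave everything else on the bench where it is.

Things in the scene. Friction and masses are not known exactly. Their poses are not given: they have to be found in the camera images.
- station: Fixed foot of the swing tray; origin on the bench at the vertical pivot pin, z up. At tray joint 0 the tray's long side runs along its +x and its width along +y. In this frame a dryer (box 180 mm wide, 140 mm high) stands with its front 410 mm from the pivot in the direction of the tray at joint 1.0.
- tray (a joint): Angle of the swing tray about the pivot (rad), counter-clockwise from above: 0 = locked start heading; 1.0 = square in front of the dryer, its sleeve right over the second keeper plate; goes from -0.05 to 1.5. No stop at 1.0. The hinge is stiff (about 0.35 N m, so about 1.5 N at the ear) and stays where it is left.
- tray_floor (a point): Centre of the inner floor of the aluminium swing tray, 15 mm above the bench; turns with the tray: x along the long side away from the pivot, y along the width. Open tray, outside 240 (x) by 160 (y) mm, walls 5 mm thick with their rims 37 mm above this floor. The pivot lies at (-140, -75) mm in this frame.
- tray_ear (a point): Upper edge of the push ear, middle of its outer face: a flat upright plate 6 mm thick, 47 mm long, that continues the tray's -y long wall past its free end; it spans 10 to 52 mm above the bench. Its outer face looks to the tray's -y: pushing there towards +y turns the tray from 0 towards 1.0. Lies 144 mm in x and -80 mm in y from the tray floor centre. Axes as the tray's.
- sleeve_top (a point): Mouth of the steel sleeve on the tray's free end (block 36 by 36 mm, 38 mm tall, top 50 mm above the bench), hole 15.5 mm. Turns with the tray.
- keeper2 (a point): Centre of the top of the second keeper plate (50 by 50 by 8 mm, with a hole) fixed to the bench in front of the dryer: the sleeve's axis stands over it at joint 1.0.
- pin: Lock pin, upright in the sleeve and the first keeper plate below it: steel shaft 14 mm diameter, 48 mm long, with a black cylindrical head 24 mm diameter and 47 mm tall above it (95 mm in all). Origin: centre of the shaft's foot, z up to the head. The head rests on the sleeve; the foot must rise 48 mm to be clear. 60 g.
- pot: Open square grey pot, 75 by 75 by 45 mm, walls and floor about 4 mm. Origin: centre of the underside. 600 g, loose on the bench.
- rack: Fixed peg rack. Origin on the bench under the rail; three level pegs at y = -110, 0 and 110 mm point to its -x (towards the robot). Pegs are 10 mm wide, 8 mm thick, upper face 205 mm above the bench, reaching 88 mm from the rail centre; the last 8 mm (x from -80 to -88 mm) turn up 12 mm. Rail 20 mm square, top at 210 mm. Canisters hang about 45 mm from the rail centre: raise one 13 to 25 mm and draw it to -x by 60 mm or more to free it.
- can1: A steel canister, cylinder 46 mm diameter and 50 mm tall, closed flat lid, with an upright flat hanger strap on the lid: 30 mm wide (its y), 8 mm thick (its x), top at 125 mm. A slot through the strap along x is 18 mm wide and reaches from 58 to 92 mm; above it the strap is solid, 92 to 125 mm. Origin: centre of the underside, z up. It hangs with the slot's upper edge on a peg of the rack. 140 g. May be absent.
- can2: A steel canister, cylinder 46 mm diameter and 50 mm tall, closed flat lid, with an upright flat hanger strap on the lid: 30 mm wide (its y), 8 mm thick (its x), top at 125 mm. A slot through the strap along x is 18 mm wide and reaches from 58 to 92 mm; above it the strap is solid, 92 to 125 mm. Origin: centre of the underside, z up. It hangs with the slot's upper edge on a peg of the rack. 140 g. May be absent.
- can3: A steel canister, cylinder 46 mm diameter and 50 mm tall, closed flat lid, with an upright flat hanger strap on the lid: 30 mm wide (its y), 8 mm thick (its x), top at 125 mm. A slot through the strap along x is 18 mm wide and reaches from 58 to 92 mm; above it the strap is solid, 92 to 125 mm. Origin: centre of the underside, z up. It hangs with the slot's upper edge on a peg of the rack. 140 g. May be absent.
- cast1: A plaster dental cast, block 60 mm (x) by 52 mm (y) by 30 mm high, with a low arch of yellow teeth on top (to 43 mm). Origin: centre of the underside, z up through the teeth. Lies on the bench at the start. About 160 g. May be absent.
- cast2: A plaster dental cast, block 60 mm (x) by 52 mm (y) by 30 mm high, with a low arch of yellow teeth on top (to 43 mm). Origin: centre of the underside, z up through the teeth. Lies on the bench at the start. About 160 g. May be absent.
- disc: Bystander: plain plaster disc 72 mm diameter, 15 mm thick, lying near the rack. Not a cast.
- wax: Bystander: slab of pink wax 70 by 45 by 12 mm.
Things that resemble listed ones, but are neither listed nor needed, are in the scene too. Leave any purple look-alike of the can3 alone. Leave any blue look-alike of the pot alone.

How it is judged:
By the outcome, as a careful person would: the job done as asked, in the order asked, and still so for the second after the job is handed in, with the robot touching nothing.
Of can1, can2, can3 only 2 to 3 are there at a start; the rules pass over those that are not, and their reading is None.
Of cast1, cast2 only 1 to 2 are there at a start; the rules pass over those that are not, and their reading is None.
At some moment in a run one of cast1, cast2 may be knocked a few centimetres aside while the robot is not near it.
It also fails if it takes over 210 s, if anything falls off the work surface, if the arm or the gripper's body presses on something with over 40 N, if the wrist force passes 120 N, or if a joint passes its speed limit or range.

## Robot

A 6-joint arm with a two-finger parallel gripper is mounted at the origin on the work surface. World frame = base frame: x ahead of the robot, y to its left, z up, the work surface at z = 0. Lengths are in mm, angles in degrees, forces in N, time in s.
With the tool pointing down it reaches from about 300 to 850 mm from the base axis. Payload 4.2 kg.
Tool frame: the origin (TCP) lies midway between the tips of the shut fingers; the grasp point (between the pads) lies 19 mm behind it; x points along the fingers, y is the direction in which the jaws open and shut, and the axes are right-handed (so a half turn about x gives the same grasp; the last joint's range is limited). The gripper opens to 91 mm and grips with 3 to 60 N. Pads are 32 mm wide; open, the fingers measure 118 mm over their backs; the gripper's body (76 mm by 178 mm) begins 60 mm behind the grasp point.
Start: joints at [-68.125, 18.312, 89.639, -0, 72.044, -1.146], TCP at [224.874, -529.223, 192.476] pointing down, gripper open.
Joint ranges: [-177.97, 177.97], [-48.28, 115.42], [12.27, 149.76], [-77.06, 257.06], [2.81, 150.46], [-146.56, 146.56]. Speed limits (degrees/s): [147.25, 147.25, 180, 180, 180, 180].

## Interface

Orientations are given as [roll, pitch, yaw] about the fixed x, y, z axes, in that order (R = Rz(yaw) Ry(pitch) Rx(roll)).
In Python, from workcell import env gives the robot as it stands.
- The arm moves only by the shell command python3 -m handwheel 'ROWS' [FORCE]. ROWS is text: rows parted by semicolons, each of 7 numbers parted by spaces: the turn, a rotation vector about the tool's x, y, z in degrees, then the shift along the tool's x, y, z in m, then the finger opening in m, from 0 to 0.0912. In form: rx ry rz x y z grip; .... A call has 1 to 12 rows; each row is the pose to reach, as a shift and turn from the pose commanded when the call began, along the tool's axes at that moment; what a row does not reach only later rows make up. A row lasts 1/12 s, in which the tool goes at most 41.7 mm and 7.16 degrees, less where a joint would pass 70% of its speed; a pose out of reach is approached as far as the arm can. A call with a gripper value outside its range is refused whole. The fingers move at their own pace and stop on an object; FORCE is the grip in N (left out, the last holds). Time passes only in rows, so rows that repeat a pose let the fingers close. It gives the time, the measured TCP pose, the force and the opening at its end, in the units of the state.
- env.state(): the state, without advancing time (a new reading comes with each control period).
- env.grab_frame(name): name is "scene" or "top" or "wrist"; returns the picture (400x640x3 uint8, red, green, blue); there is no depth.
- env.get_calibration(name): a dict with "mtx" (3x3 intrinsics, pixels), "T" (4x4, takes a point from camera to world coordinates); the wrist camera has in their place "hand_eye" (4x4, takes a point from camera to tool coordinates, whose origin is the TCP and whose axes are the tool frame's). Camera axes: x right, y up, looking along -z (the intrinsics and any distortion apply to the point x, -y, -z); pixel columns grow to the right and rows downward; lengths in mm; the calibration is good to about 2 mm. A picture is of the moment at which its call begins: read the wrist's pose just before it. get_calibration takes no time and is no camera call.
- env.job_done(): hands the job in, once; it reports no verdict.
The state is a dict: "time_s": time; "qpos": joint angles; "qvel": joint speeds; "effort": joint torques, N m; "ee_pos": TCP position; "ee_rot": TCP orientation; "force": force on the tool from outside, world axes, zero at the start; "torque": the same for the moment, N m; "gripper_width": finger opening in mm.
Only numpy, scipy, OpenCV 4.12 (cv2) and the standard library are available. Lean on these libraries where they do the work, as an engineer would, in place of code of your own. Each camera call takes 0.05 s, during which the arm holds its last target. There are 200 camera calls.

## Working session

There is one attempt and no reset: what is moved stays moved. The work goes in short steps, Python scripts to look and compute and a shell command to move; the robot and the scene stay as the last step left them, time stands still between calls to the robot, and variables do not carry over. Pictures are saved under pics/ and viewed, on a budget of 14 in all, crops included, one or two more only if the job needs it, and the job is handed in when it is done.

```bash
ls; mkdir -p pics; python3 - <<'E'
from workcell import env
import cv2, numpy as np
for n in ("scene","top"):
    im=env.grab_frame(n); cv2.imwrite(f"pics/{n}0.png",im[:,:,::-1])
    c=env.get_calibration(n); print(n,{k:np.round(v,3).tolist() if not isinstance(v,str) else v for k,v in c.items()})
c=env.get_calibration("wrist");print({k:np.round(v,3).tolist() for k,v in c.items()})
s=env.state();print(s)
E
```

```text
pics
scene {'mtx': [[452.329, 0.0, 332.507], [0.0, 452.329, 195.667], [0.0, 0.0, 1.0]], 'T': [[0.834, -0.391, 0.39, 988.029], [0.552, 0.594, -0.585, -592.745], [-0.003, 0.704, 0.71, 931.245], [0.0, 0.0, 0.0, 1.0]]}
top {'mtx': [[460.404, 0.0, 323.408], [0.0, 460.404, 196.419], [0.0, 0.0, 1.0]], 'T': [[-0.017, 0.986, -0.164, 323.415], [-1.0, -0.016, 0.007, 100.247], [0.004, 0.164, 0.986, 1391.169], [0.0, 0.0, 0.0, 1.0]]}
{'mtx': [[286.131, 0.0, 316.52], [0.0, 286.131, 204.014], [0.0, 0.0, 1.0]], 'hand_eye': [[0.001, 0.256, -0.967, -192.477], [1.0, -0.001, 0.001, -0.838], [-0.001, -0.967, -0.256, -72.555], [0.0, 0.0, 0.0, 1.0]]}
{'time_s': 0.1, 'qpos': array([-6.81220027e+01,  1.83496548e+01,  8.96993182e+01, -6.84939865e-04,
        7.20448425e+01, -1.14711549e+00]), 'qvel': array([-0.0246753 , -0.05046755, -0.15178478,  0.03307692, -0.09751966,
       -0.01306027]), 'effort': array([ 4.30475175e-04, -4.13332272e+01, -2.32509398e+01,  7.27675972e-02,
        4.21656913e-02, -5.43471128e-05]), 'ee_pos': array([ 224.70576941, -528.74332662,  191.68824512]), 'ee_rot': array([-90.74939366,  89.90618228, 112.27593081]), 'force': array([0.9531095 , 0.20916701, 0.28774591]), 'torque': array([-0.0227637 ,  0.01882974, -0.0596556 ]), 'gripper_width': 91.23766920283578}
```

View pics/scene0.png

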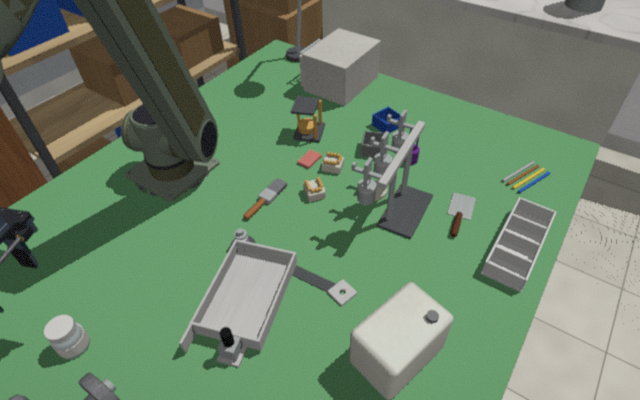

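View pics/top0.png

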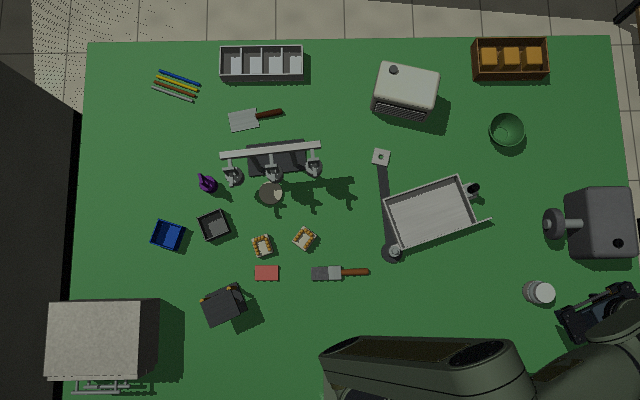

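The top view shows the tray at (433,212), the pivot (392,252), the pin head (473,189) and the rail (220-320,150). Cans hang near (233,175), (273,172) and (315,167).

- **Pot candidates:** grey (213,223) is the one; blue (168,235) is the decoy.
- **Can candidates:** the three grey ones on the pegs; the purple one at (207,183) is the decoy.
- **Cast candidates:** (262,245) and (304,238), with yellow teeth. The disc (270,193), the wax (267,273) and the articulator (222,303) are not casts.

Next is a close crop to check these choices.

```bash
cat > h.py <<'E'
from workcell import env
import cv2, numpy as np
from scipy.spatial.transform import Rotation as R
np.set_printoptions(suppress=True,precision=1)
def toolT(s=None):
    s=s or env.state(); T=np.eye(4); T[:3,:3]=R.from_euler('xyz',s['ee_rot'],degrees=True).as_matrix(); T[:3,3]=s['ee_pos']; return T
def cam(n,T=None):
    c=env.get_calibration(n); 
    return np.array(c['mtx']), (np.array(c['T']) if n!='wrist' else (toolT() if T is None else T)@np.array(c['hand_eye']))
def ray(C,uv):
    K,T=C; d=np.linalg.inv(K)@[uv[0],uv[1],1]; d=T[:3,:3]@[d[0],-d[1],-d[2]]; return T[:3,3],d/np.linalg.norm(d)
def plane(C,uv,z):
    o,d=ray(C,uv); return o+d*(z-o[2])/d[2]
def proj(C,p):
    K,T=C; q=np.linalg.inv(T)@np.r_[p,1]; u=K@[q[0],-q[1],-q[2]]; return u[:2]/u[2]
def tri(C1,u1,C2,u2):
    o1,d1=ray(C1,u1);o2,d2=ray(C2,u2); A=np.c_[d1,-d2]; t=np.linalg.lstsq(A,o2-o1,rcond=None)[0]
    a,b=o1+t[0]*d1,o2+t[1]*d2; return (a+b)/2,np.linalg.norm(a-b)
def rel(T,p,Rt=None):
    "shift (m) and rotvec (deg) in tool axes from T to world target TCP p, orientation Rt"
    v=T[:3,:3].T@(np.array(p)-T[:3,3])/1000
    r=np.zeros(3) if Rt is None else R.from_matrix(T[:3,:3].T@Rt).as_rotvec(degrees=True)
    print('rot',np.round(r,2),'shift',np.round(v,4))
def save(n,f,crop=None,k=1):
    im=env.grab_frame(n)[:,:,::-1].copy()
    cv2.imwrite(f'pics/raw_{f}.png',im)
    if crop: x0,y0,x1,y1=crop; im=im[y0:y1,x0:x1]
    cv2.imwrite(f'pics/{f}.png',cv2.resize(im,None,fx=k,fy=k,interpolation=cv2.INTER_CUBIC)); return im
E
python3 - <<'E'
import cv2,numpy as np
a=cv2.imread('pics/top0.png')[120:320,140:340]; b=cv2.imread('pics/top0.png')[140:270,365:500]; c=cv2.imread('pics/scene0.png')[90:240,290:445]
f=lambda i,w,h:cv2.resize(i,(w,h),interpolation=cv2.INTER_CUBIC)
A=f(a,600,600)
cv2.imwrite('pics/c1.png',A)
B=np.vstack([f(b,312,300),f(c,312,300)]);cv2.imwrite('pics/c2.png',f(np.hstack([f(b,400,385),f(c,400,385)]),800,385))
E
```

```text
(no output)
```

View pics/c1.png

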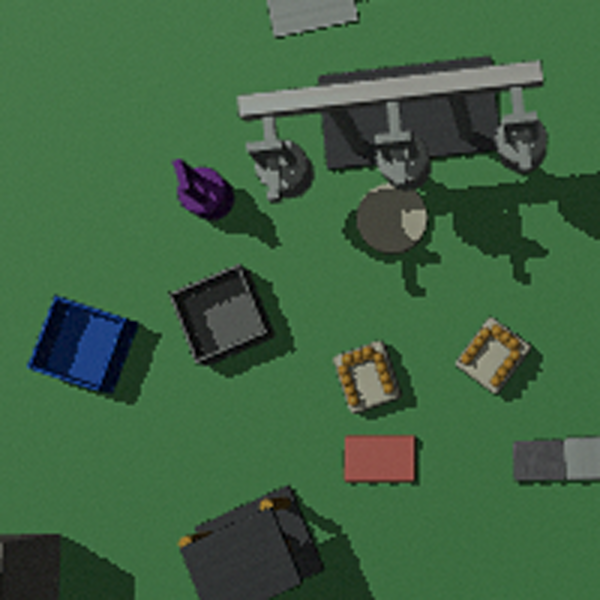

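View pics/c2.png

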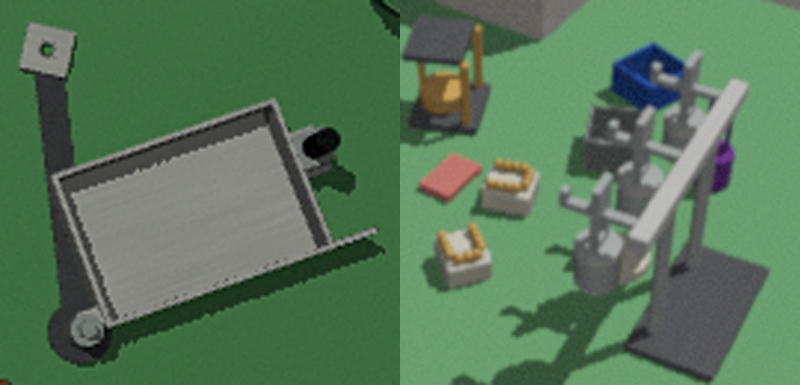

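Three steel cans hang on the pegs and two casts lie on the bench. The purple can and the blue pot are the decoys. Now the poses.

```bash
cat > m.py <<'E'
from h import *
C=cam('top'); S=cam('scene')
c1=lambda u,v:(140+(u-1)/3,120+(v-1)/3); c2=lambda u,v:(365+u*135/400,140+v*130/385)
for n,p in dict(A=(52,178),B=(275,100),D=(330,245),E=(108,325),ear=(377,231)).items(): print('rim',n,plane(C,c2(*p),52))
print('pivot(z~60?)',plane(C,c2(87,328),60), 'pinhead',plane(C,c2(321,142),75),'keeper2',plane(C,c2(47,49),8))
l=plane(C,c1(239,107),210);r=plane(C,c1(543,72),210);print('rail',l,r)
for p in ((269,117),(393,104),(517,89)): print('pegbase',plane(C,c1(*p),205))
im=cv2.imread('pics/top0.png')
for n,(u,v),z,w in (('cast_a',(262,245),30,16),('cast_b',(304,238),30,16),('pot',(213,223),45,22)):
    p=im[v-w:v+w,u-w:u+w].astype(int)
    m=(p[...,1]<p[...,2]*1.35+ (0 if n!='pot' else 0)) & ((p.max(2)>110) if n!='pot' else (p[...,1]<p[...,0]*1.25))
    k,L,st,ce=cv2.connectedComponentsWithStats(m.astype(np.uint8)); i=1+np.argmax(st[1:,4])
    c,_=cv2.findContours((L==i).astype(np.uint8),0,2); (x,y),wh,a=cv2.minAreaRect(max(c,key=cv2.contourArea))
    bx=cv2.boxPoints(((x+u-w,y+v-w),wh,a)); P=np.array([plane(C,q,z) for q in bx]); e=P[1]-P[0]; f=P[2]-P[1]
    print(n,P.mean(0),'sides',np.linalg.norm(e),np.linalg.norm(f),'ang',np.degrees(np.arctan2(e[1],e[0])),np.degrees(np.arctan2(f[1],f[0])))
E
python3 m.py
```

```text
rim A [532.7 -82.9  52. ]
rim B [ 608.2 -310.1   52. ]
rim D [ 461.1 -354.9   52. ]
rim E [ 386.3 -132.1   52. ]
rim ear [ 474.2 -402.4   52. ]
pivot(z~60?) [ 383.4 -110.1   60. ] pinhead [ 560.4 -345.5   75. ] keeper2 [675.9 -89.    8. ]
rail [634.7 364.8 210. ] [662.1  97.  210. ]
pegbase [626.5 339.3 205. ]
pegbase [636.5 230.  205. ]
pegbase [648.4 120.3 205. ]
cast_a [409.9 270.6  30. ] sides 30.90213163281543 59.750358656387206 ang -80.30787995961552 -169.26295626300302
cast_b [428.1 152.5  30. ] sides 57.146895179496376 47.51085986218357 ang -37.485477740890964 -127.79505299161629
pot [469.  414.6  45. ] sides 79.80981375642195 80.96099961918578 ang -68.65563591872241 -157.61539679185796
```

```bash
cat >> h.py <<'E'
def down(phi):
    c,s=np.cos(np.radians(phi)),np.sin(np.radians(phi)); return np.array([[0,c,s],[0,s,-c],[-1,0,0]])
def go(p,phi):
    T=toolT(); cur=np.degrees(np.arctan2(T[1,1],T[0,1])); print('phi now',cur, 'pos',T[:3,3]); rel(T,p,down(phi))
yaw=-71.5; PIV=np.array([382.5,-110.6])
def Rz(a): a=np.radians(a); return np.array([[np.cos(a),-np.sin(a)],[np.sin(a),np.cos(a)]])
def tray(x,y,yaw=yaw): return PIV+Rz(yaw)@[x+140,y+75]
RK=np.array([647.5,230.9])
def rack(x,y): return RK+Rz(5.75)@[x,y]
E
python3 - <<'E'
from h import *
C=cam('top')
a=plane(C,(140+366/3,120+377/3),30);print('cast_a',a)
for y in(110,0,-110): print('can',rack(-45,y), (proj(C,[*rack(-45,y),238])-[140,120])*3, 'tip',(proj(C,[*rack(-88,y),217])-[140,120])*3)
print('tray slots',[tray(*q) for q in ((25,38),(65,-38),(-85,45),(-85,-45),(-25,-25))])
go([*a[:2],150],109); go([*a[:2],150],-71)
go([350,-50,200],-20)
E
```

```text
cast_a [406.3 274.2  30. ]
can [591.7 335.8] [263.8 146.1] tip [272.8 199.8]
can [602.7 226.4] [392.  131.4] tip [399.5 185.2]
can [613.7 116.9] [519.6 116.9] tip [525.7 170.7]
tray slots [array([ 542. , -231.2]), array([ 482.6, -293.3]), array([ 513.8, -124.7]), array([ 428.4, -153.2]), array([ 466.4, -203.8])]
phi now -66.9746745198742 pos [ 224.7 -528.7  191.7]
rot [-176.    -0.1    0. ] shift [ 0.  -0.7 -0.5]
phi now -66.9746745198742 pos [ 224.7 -528.7  191.7]
rot [4.  0.  0.1] shift [ 0.  -0.7 -0.5]
phi now -66.9746745198742 pos [ 224.7 -528.7  191.7]
rot [-47.   -0.    0.1] shift [-0.  -0.4 -0.3]
```

```bash
sed -i "s/print('rot'.*/print('rot',np.round(r,2).tolist(),'shift',np.round(v,4).tolist())/" h.py; python3 - <<'E'
from h import *
go([420,-100,190],-71); go([406,274,150],-71)
E
```

```text
phi now -66.9746745198742 pos [ 224.7 -528.7  191.7]
rot [4.03, 0.0, 0.09] shift [0.0022, -0.3182, -0.3474]
phi now -66.9746745198742 pos [ 224.7 -528.7  191.7]
rot [4.03, 0.0, 0.09] shift [0.0428, -0.6678, -0.4808]
```

```bash
python3 -m handwheel '4 0 0 0 -0.318 -0.347 0.09;4 0 0 0 -0.318 -0.347 0.09;4 0 0 0 -0.318 -0.347 0.09;4 0 0 0 -0.318 -0.347 0.09;4 0 0 0 -0.318 -0.347 0.09;4 0 0 0 -0.318 -0.347 0.09;4 0 0 0 -0.318 -0.347 0.09;4 0 0 0 -0.318 -0.347 0.09;4 0 0 0 -0.318 -0.347 0.09;4 0 0 0 -0.318 -0.347 0.09;4 0 0 0 -0.318 -0.347 0.09;4 0 0 0 -0.318 -0.347 0.09'; python3 -c "
from h import *
go([406,274,150],-71)"
```

```text
time_s: 1.1
ee_pos: [421.1, -96.4, 192.3]
ee_rot: [-127.0, 89.9, 72.2]
force: [0.3, -1.5, 0.1]
gripper_width: 89.7
phi now -70.7371978192024 pos [421.1 -96.4 192.3]
rot [0.26, -0.08, 0.11] shift [0.0431, -0.3545, -0.1078]
```

```bash
python3 -m handwheel '0 0 0 0.042 -0.355 -0.108 0.09;0 0 0 0.042 -0.355 -0.108 0.09;0 0 0 0.042 -0.355 -0.108 0.09;0 0 0 0.042 -0.355 -0.108 0.09;0 0 0 0.042 -0.355 -0.108 0.09;0 0 0 0.042 -0.355 -0.108 0.09;0 0 0 0.042 -0.355 -0.108 0.09;0 0 0 0.042 -0.355 -0.108 0.09;0 0 0 0.042 -0.355 -0.108 0.09;0 0 0 0.042 -0.355 -0.108 0.09;0 0 0 0.042 -0.355 -0.108 0.09;0 0 0 0.042 -0.355 -0.108 0.09'; python3 -c "
from h import *
T=toolT();print(T);save('wrist','w1',None,1.2)
print(proj(cam('wrist',T),[406,274,30]))"
```

```text
time_s: 2.1
ee_pos: [405.8, 269.4, 150.0]
ee_rot: [33.3, 89.9, -127.6]
force: [0.8, -0.6, 0.4]
gripper_width: 89.8
[[ -0.    0.3  -0.9 405.8]
 [ -0.   -0.9  -0.3 269.4]
 [ -1.    0.    0.  150. ]
 [  0.    0.    0.    1. ]]
[313.6 193.6]
```

View pics/w1.png

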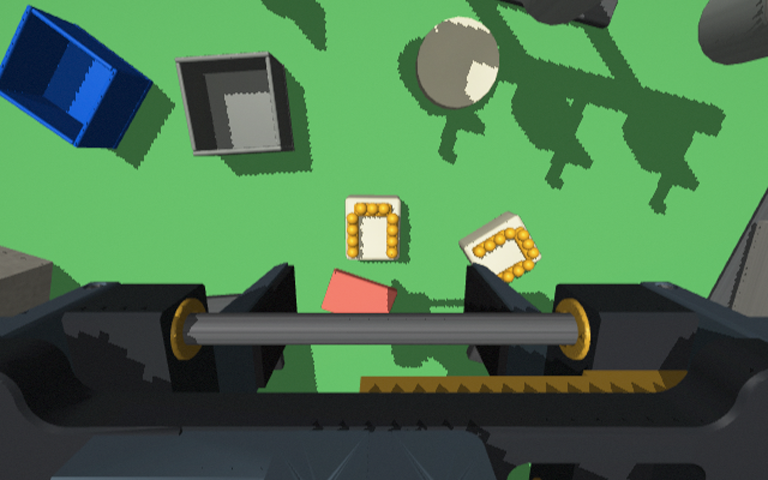

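Wrist view: cast_a at about (373,230) is square to the jaws, the wax is clear of the fingers, and cast_b is at (500,248). I'll measure both and descend.

```bash
python3 -c "
from h import *
C=cam('wrist')
a=plane(C,(373/1.2,230/1.2),30);print(a)
print('left/right',plane(C,(346/1.2,230/1.2),30),plane(C,(400/1.2,230/1.2),30))
print('pot',[plane(C,(x/1.2,y/1.2),45) for x,y in ((178,57),(268,53),(280,152),(194,156))])
print('b',[plane(C,(x/1.2,y/1.2),30) for x,y in ((462,244),(514,216),(541,248))])
go([*a[:2],6],-71)
"
```

```text
[407.4 277.2  30. ]
left/right [399.2 300.9  30. ] [415.6 253.4  30. ]
pot [array([492. , 466.9,  45. ]), array([517.8, 400.9,  45. ]), array([448.5, 373. ,  45. ]), array([421.8, 440.4,  45. ])]
b [array([422. , 193.6,  30. ]), array([462.3, 158.6,  30. ]), array([442.7, 121.6,  30. ])]
phi now -71.01255506937697 pos [406.1 268.9 150.2]
rot [-0.01, 0.05, -0.04] shift [0.1442, -0.0075, -0.0041]
```

```bash
python3 -m handwheel '0 0 0 0.04 -0.007 -0.003 0.09;0 0 0 0.08 -0.007 -0.003 0.09;0 0 0 0.11 -0.007 -0.003 0.09;0 0 0 0.13 -0.007 -0.003 0.09;0 0 0 0.144 -0.007 -0.003 0.09;0 0 0 0.144 -0.007 -0.003 0.09;0 0 0 0.144 -0.007 -0.003 0.06;0 0 0 0.144 -0.007 -0.003 0.04;0 0 0 0.144 -0.007 -0.003 0.03;0 0 0 0.144 -0.007 -0.003 0.03;0 0 0 0.144 -0.007 -0.003 0.03;0 0 0 0.144 -0.007 -0.003 0.03' 20; python3 -m handwheel '0 0 0 0 0 0 0.03;0 0 0 0 0 0 0.03;0 0 0 0 0 0 0.03;0 0 0 0 0 0 0.03;0 0 0 -0.03 0 0 0.03;0 0 0 -0.07 0 0 0.03;0 0 0 -0.1 0 0 0.03;0 0 0 -0.13 0 0 0.03;0 0 0 -0.13 0 0 0.03'; python3 -c "
from h import *
p=tray(65,-38); go([*p,140],-71.5)
p=tray(25,38); go([*p,140],-71.5)"
```

```text
time_s: 3.15
ee_pos: [407.1, 277.8, 7.0]
ee_rot: [-171.4, 89.9, 27.6]
force: [0.2, 0.2, -0.1]
gripper_width: 52.9
time_s: 3.9
ee_pos: [410.0, 279.8, 141.9]
ee_rot: [-165.5, 89.3, 33.5]
force: [0.8, 1.3, -1.0]
gripper_width: 51.0
phi now -70.97057061637557 pos [410.  279.8 141.9]
rot [0.53, -0.64, 0.17] shift [-0.0011, 0.5655, 0.1182]
phi now -70.97057061637557 pos [410.  279.8 141.9]
rot [0.53, -0.64, 0.17] shift [-0.0001, 0.5262, 0.0418]
```

```bash
python3 -m handwheel '0 0 0 0 0.566 0.118 0.03;0 0 0 0 0.566 0.118 0.03;0 0 0 0 0.566 0.118 0.03;0 0 0 0 0.566 0.118 0.03;0 0 0 0 0.566 0.118 0.03;0 0 0 0 0.566 0.118 0.03;0 0 0 0 0.566 0.118 0.03;0 0 0 0 0.566 0.118 0.03;0 0 0 0 0.566 0.118 0.03;0 0 0 0 0.566 0.118 0.03;0 0 0 0 0.566 0.118 0.03;0 0 0 0 0.566 0.118 0.03'; python3 -m handwheel '0 0 0 0 0 0 0.03;0 0 0 0 0 0 0.03;0 0 0 0 0 0 0.03'; python3 -c "
from h import *
p=tray(65,-38); go([*p,22],-71.5)"
```

```text
time_s: 4.9
ee_pos: [469.0, -220.1, 135.1]
ee_rot: [-52.2, 89.9, 146.8]
force: [0.8, 0.2, -0.8]
gripper_width: 51.0
time_s: 5.15
ee_pos: [468.9, -217.8, 135.1]
ee_rot: [-54.4, 89.8, 144.6]
force: [-1.0, -0.0, -1.4]
gripper_width: 51.8
phi now -71.02528664826404 pos [ 468.9 -217.8  135.1]
rot [0.47, 0.11, 0.15] shift [0.1129, 0.0762, 0.0113]
```

```bash
python3 -m handwheel '0.5 0 0 0 0.04 0.01 0.03;0.5 0 0 0 0.076 0.011 0.03;0.5 0 0 0 0.076 0.011 0.03;0.5 0 0 0 0.076 0.011 0.03;0.5 0 0 0.03 0.076 0.011 0.03;0.5 0 0 0.06 0.076 0.011 0.03;0.5 0 0 0.085 0.076 0.011 0.03;0.5 0 0 0.098 0.076 0.011 0.03;0.5 0 0 0.106 0.076 0.011 0.03;0.5 0 0 0.108 0.076 0.011 0.03;0.5 0 0 0.108 0.076 0.011 0.03;0.5 0 0 0.108 0.076 0.011 0.03';python3 -c "
from h import *
T=toolT();p=tray(65,-38); go([*p,22],-71.5);save('wrist','w2',None,1.2);save('scene','s2',(150,200,370,370),3.5)"
```

```text
time_s: 6.15
ee_pos: [485.0, -293.6, 29.5]
ee_rot: [130.4, 89.9, -31.0]
force: [-0.4, -0.5, -1.2]
gripper_width: 51.0
phi now -71.43274063462923 pos [ 485.  -293.6   29.5]
rot [0.07, -0.07, -0.08] shift [0.0075, -0.0011, 0.0022]
```

View pics/s2.png

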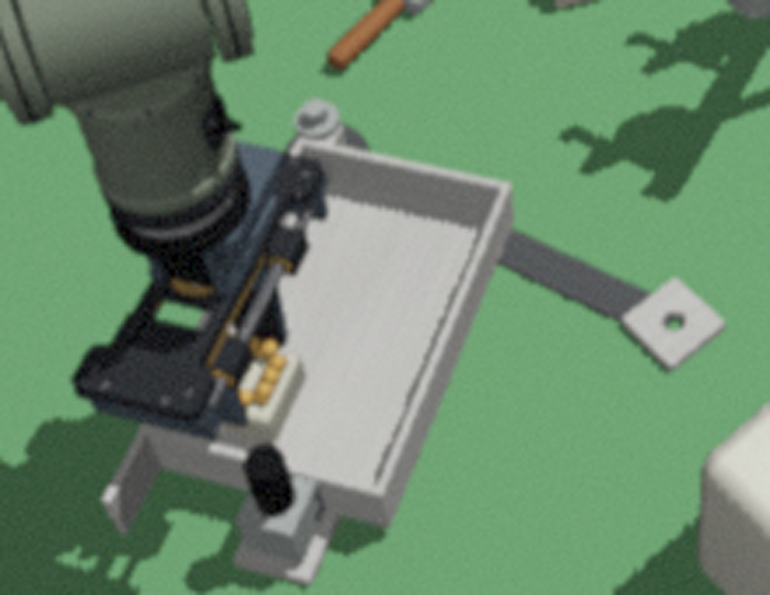

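The cast hangs about 8 mm above the tray floor, and the gripper body is clear of the pin head at (268,478) in the crop. Lowering gently.

```bash
python3 -m handwheel '0 0 0 0.001 0 0.002 0.03;0 0 0 0.002 0 0.002 0.03;0 0 0 0.003 0 0.002 0.03;0 0 0 0.004 0 0.002 0.03;0 0 0 0.004 0 0.002 0.03;0 0 0 0.004 0 0.002 0.03'; python3 -m handwheel '0 0 0 0.0005 0 0 0.03;0 0 0 0.001 0 0 0.03;0 0 0 0.0015 0 0 0.03;0 0 0 0.002 0 0 0.03;0 0 0 0.002 0 0 0.03'
```

```text
time_s: 6.75
ee_pos: [482.3, -294.5, 24.4]
ee_rot: [-55.5, 90.0, 143.0]
force: [0.4, 0.6, -1.6]
gripper_width: 51.6
time_s: 7.17
ee_pos: [482.3, -294.5, 22.3]
ee_rot: [-32.1, 90.0, 166.4]
force: [-0.4, 0.7, -1.6]
gripper_width: 51.4
```

```bash
python3 -m handwheel '0 0 0 0.0005 0 0 0.03;0 0 0 0.001 0 0 0.03;0 0 0 0.001 0 0 0.03;0 0 0 0.001 0 0 0.03';  python3 -m handwheel '0 0 0 0 0 0 0.06;0 0 0 0 0 0 0.066;0 0 0 0 0 0 0.066;0 0 0 0 0 0 0.066;0 0 0 -0.02 0 0 0.066;0 0 0 -0.06 0 0 0.066;0 0 0 -0.10 0 0 0.066;0 0 0 -0.13 0 0 0.066;0 0 0 -0.13 0 0 0.07'; python3 -c "
from h import *
go([428,152.5,150],52)"
```

```text
time_s: 7.5
ee_pos: [482.4, -294.6, 21.9]
ee_rot: [118.4, 90.0, -43.1]
force: [-0.7, 0.7, 4.1]
gripper_width: 51.4
time_s: 8.25
ee_pos: [486.1, -296.9, 158.4]
ee_rot: [129.0, 89.2, -32.5]
force: [1.6, -0.6, -0.4]
gripper_width: 69.0
phi now -71.48122322269346 pos [ 486.1 -296.9  158.4]
rot [-123.48, 0.38, -0.9] shift [0.0044, -0.4446, -0.0876]
```

```bash
python3 -m handwheel '-80 0 0 0 -0.445 -0.091 0.09;-80 0 0 0 -0.445 -0.091 0.09;-80 0 0 0 -0.445 -0.091 0.09;-80 0 0 0 -0.445 -0.091 0.09;-80 0 0 0 -0.445 -0.091 0.09;-80 0 0 0 -0.445 -0.091 0.09;-80 0 0 0 -0.445 -0.091 0.09;-80 0 0 0 -0.445 -0.091 0.09;-80 0 0 0 -0.445 -0.091 0.09;-80 0 0 0 -0.445 -0.091 0.09;-80 0 0 0 -0.445 -0.091 0.09;-80 0 0 0 -0.445 -0.091 0.09'; python3 -m handwheel '0 0 0 0 0 0 0.09;0 0 0 0 0 0 0.09'; python3 -c "
from h import *
go([428,152.5,150],52)"
```

```text
time_s: 9.25
ee_pos: [426.4, 161.9, 151.1]
ee_rot: [173.2, 89.8, 92.3]
force: [0.8, -0.9, -0.1]
gripper_width: 90.1
time_s: 9.42
ee_pos: [427.0, 155.9, 151.0]
ee_rot: [-43.3, 89.9, -124.8]
force: [0.6, -0.9, 0.2]
gripper_width: 90.0
phi now 8.488448887473051 pos [427.  155.9 151. ]
rot [-43.51, 0.03, 0.06] shift [0.001, 0.0005, 0.0035]
```

```bash
python3 -m handwheel '-43.5 0 0 0 0 0 0.09;-43.5 0 0 0 0 0 0.09;-43.5 0 0 0 0 0 0.09;-43.5 0 0 0 0 0 0.09;-43.5 0 0 0 0 0 0.09;-43.5 0 0 0 0 0 0.09;-43.5 0 0 0 0 0 0.09;-43.5 0 0 0 0 0 0.09;-43.5 0 0 0 0 0 0.09'; python3 -c "
from h import *
T=toolT();save('wrist','w3',(160,80,480,280),2.4);print(proj(cam('wrist',T),[428,152.5,30]));go([428,152.5,6],52)"
```

```text
time_s: 10.17
ee_pos: [427.5, 155.3, 151.3]
ee_rot: [-77.0, 90.0, -115.2]
force: [0.4, -0.1, -0.3]
gripper_width: 89.9
[313.8 197. ]
phi now 51.800566695305555 pos [427.5 155.6 151.4]
rot [-0.2, 0.01, 0.01] shift [0.1454, -0.0021, 0.0023]
```

View pics/w3.png

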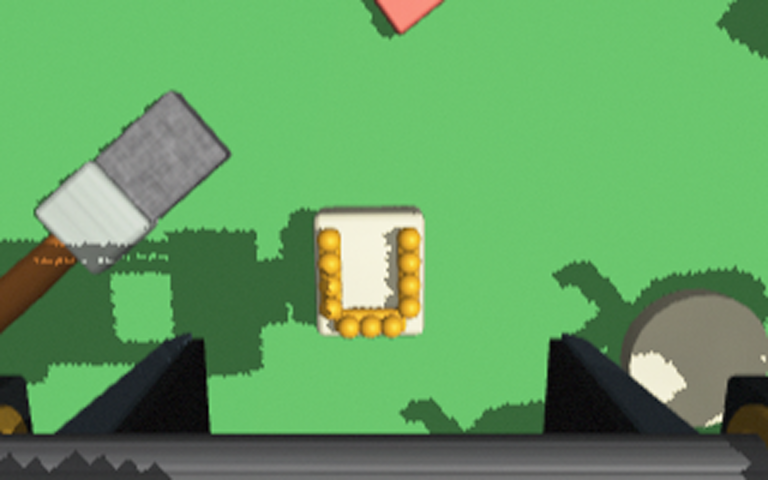

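```bash
python3 -m handwheel '0 0 0 0.04 -0.002 0 0.09;0 0 0 0.08 -0.002 0 0.09;0 0 0 0.11 -0.002 0 0.09;0 0 0 0.13 -0.002 0 0.09;0 0 0 0.145 -0.002 0 0.09;0 0 0 0.145 -0.002 0 0.09;0 0 0 0.145 -0.002 0 0.06;0 0 0 0.145 -0.002 0 0.04;0 0 0 0.145 -0.002 0 0.03;0 0 0 0.145 -0.002 0 0.03;0 0 0 0.145 -0.002 0 0.03;0 0 0 0.145 -0.002 0 0.03' 20; python3 -m handwheel '0 0 0 0 0 0 0.03;0 0 0 0 0 0 0.03;0 0 0 0 0 0 0.03;0 0 0 0 0 0 0.03;0 0 0 -0.03 0 0 0.03;0 0 0 -0.07 0 0 0.03;0 0 0 -0.1 0 0 0.03;0 0 0 -0.13 0 0 0.03;0 0 0 -0.13 0 0 0.03'; python3 -c "
from h import *
p=tray(25,38); go([*p,140],-71.5)"
```

```text
time_s: 11.22
ee_pos: [426.1, 154.7, 7.0]
ee_rot: [32.2, 90.0, -5.8]
force: [-1.0, -1.0, -0.5]
gripper_width: 52.9
time_s: 11.97
ee_pos: [429.9, 156.2, 141.8]
ee_rot: [57.0, 89.3, 19.0]
force: [0.4, 0.1, -1.7]
gripper_width: 51.4
phi now 52.01854375592284 pos [429.9 156.2 141.8]
rot [123.51, -0.41, -0.74] shift [0.0015, -0.2363, 0.3268]
```

```bash
python3 -m handwheel '80 0 0 0 -0.234 0.328 0.03;80 0 0 0 -0.234 0.328 0.03;80 0 0 0 -0.234 0.328 0.03;80 0 0 0 -0.234 0.328 0.03;80 0 0 0 -0.234 0.328 0.03;80 0 0 0 -0.234 0.328 0.03;80 0 0 0 -0.234 0.328 0.03;80 0 0 0 -0.234 0.328 0.03;80 0 0 0 -0.234 0.328 0.03;80 0 0 0 -0.234 0.328 0.03;80 0 0 0 -0.234 0.328 0.03;80 0 0 0 -0.234 0.328 0.03';  python3 -m handwheel '43.5 0 0 0 0 0 0.03;43.5 0 0 0 0 0 0.03;43.5 0 0 0 0 0 0.03;43.5 0 0 0 0 0 0.03;43.5 0 0 0 0 0 0.03;43.5 0 0 0 0 0 0.03;43.5 0 0 0 0 0 0.03;43.5 0 0 0 0 0 0.03;43.5 0 0 0 0 0 0.03';python3 -c "
from h import *
p=tray(25,38); go([*p,22],-71.5)"
```

```text
time_s: 12.97
ee_pos: [540.2, -233.0, 134.5]
ee_rot: [-91.1, 89.9, 150.6]
force: [0.3, 1.2, -1.1]
gripper_width: 51.1
time_s: 13.72
ee_pos: [540.3, -230.8, 136.0]
ee_rot: [-47.9, 89.9, 150.9]
force: [0.3, 0.7, -0.6]
gripper_width: 51.4
phi now -71.23629702863971 pos [ 540.3 -230.8  136. ]
rot [0.26, 0.03, 0.04] shift [0.114, 0.001, -0.0016]
```

```bash
python3 -m handwheel '0.3 0 0 0.03 0.001 -0.001 0.03;0.3 0 0 0.06 0.001 -0.001 0.03;0.3 0 0 0.085 0.001 -0.001 0.03;0.3 0 0 0.1 0.001 -0.001 0.03;0.3 0 0 0.107 0.001 -0.001 0.03;0.3 0 0 0.109 0.001 -0.001 0.03;0.3 0 0 0.11 0.001 -0.001 0.03;0.3 0 0 0.111 0.001 -0.001 0.03;0.3 0 0 0.112 0.001 -0.001 0.03;0.3 0 0 0.113 0.001 -0.001 0.03;0.3 0 0 0.113 0.001 -0.001 0.03;0.3 0 0 0.113 0.001 -0.001 0.03'; python3 -m handwheel '0 0 0 0.0005 0 0 0.03;0 0 0 0.001 0 0 0.03;0 0 0 0.001 0 0 0.03;0 0 0 0.001 0 0 0.03'
```

```text
time_s: 14.72
ee_pos: [542.1, -232.2, 23.9]
ee_rot: [133.1, 90.0, -28.7]
force: [-0.3, -0.4, -0.7]
gripper_width: 51.4
time_s: 15.05
ee_pos: [541.8, -232.2, 22.4]
ee_rot: [35.6, 90.0, -126.2]
force: [0.3, -0.1, -1.7]
gripper_width: 51.4
```

```bash
python3 -m handwheel '0 0 0 0.0005 0 0 0.03;0 0 0 0.001 0 0 0.03;0 0 0 0.001 0 0 0.03;0 0 0 0.001 0 0 0.03';  python3 -m handwheel '0 0 0 0 0 0 0.06;0 0 0 0 0 0 0.066;0 0 0 0 0 0 0.066;0 0 0 0 0 0 0.066;0 0 0 -0.02 0 0 0.066;0 0 0 -0.06 0 0 0.066;0 0 0 -0.10 0 0 0.066;0 0 0 -0.14 0 0 0.066;0 0 0 -0.18 0 0 0.066;0 0 0 -0.21 0 0 0.06;0 0 0 -0.24 0 0 0.05;0 0 0 -0.245 0 0 0.05'; python3 -m handwheel '0 0 0 0 0 0 0.05;0 0 0 0 0 0 0.05'; python3 -c "
from h import *
p=rack(-70,-110); go([*p,275],5.75)"
```

```text
time_s: 15.38
ee_pos: [542.0, -232.2, 21.9]
ee_rot: [131.8, 90.0, -30.0]
force: [-0.8, -0.5, 4.5]
gripper_width: 51.2
time_s: 16.38
ee_pos: [544.2, -233.1, 272.6]
ee_rot: [137.5, 89.4, -24.3]
force: [0.3, 0.5, 1.0]
gripper_width: 51.0
time_s: 16.55
ee_pos: [541.4, -232.0, 265.5]
ee_rot: [-38.2, 89.9, 160.1]
force: [0.1, 0.6, 0.3]
gripper_width: 49.8
phi now -71.77974984212234 pos [ 541.4 -232.   265.5]
rot [-77.53, 0.02, 0.08] shift [-0.0094, -0.3142, -0.1534]
```

```bash
python3 -m handwheel '-77.5 0 0 -0.02 -0.314 -0.153 0.05;-77.5 0 0 -0.02 -0.314 -0.153 0.05;-77.5 0 0 -0.02 -0.314 -0.153 0.05;-77.5 0 0 -0.02 -0.314 -0.153 0.05;-77.5 0 0 -0.02 -0.314 -0.153 0.05;-77.5 0 0 -0.02 -0.314 -0.153 0.05;-77.5 0 0 -0.02 -0.314 -0.153 0.05;-77.5 0 0 -0.02 -0.314 -0.153 0.05;-77.5 0 0 -0.02 -0.314 -0.153 0.05;-77.5 0 0 -0.02 -0.314 -0.153 0.05;-77.5 0 0 -0.02 -0.314 -0.153 0.05;-77.5 0 0 -0.02 -0.314 -0.153 0.05'; python3 -m handwheel '0 0 0 0 0 0 0.04;0 0 0 0 0 0 0.04;0 0 0 0 0 0 0.04'; python3 -c "
from h import *
T=toolT();save('wrist','w4',None,1.2);C=cam('wrist',T)
for y in(110,0,-110): print(proj(C,[*rack(-45,y),238])*1.2,proj(C,[*rack(-88,y),217])*1.2,proj(C,[*rack(-10,y),210])*1.2)
go([*rack(-45,-110),208],5.75)"
```

```text
time_s: 17.55
ee_pos: [588.0, 114.5, 283.5]
ee_rot: [-84.1, 89.7, -168.2]
force: [0.1, -0.2, -0.8]
gripper_width: 49.8
time_s: 17.8
ee_pos: [588.8, 113.5, 285.7]
ee_rot: [-83.4, 89.9, -167.8]
force: [1.3, -0.4, 0.2]
gripper_width: 40.2
[ 423.1 -116. ] [350.3 -90.3] [472.1 -83.1]
[417.9  93.6] [354.   98.8] [462.  100.1]
[413.9 256.3] [356.9 248.7] [453.9 246.3]
phi now 5.616619255073914 pos [588.9 113.5 286. ]
rot [-0.13, 0.01, 0.04] shift [0.078, 0.0251, -0.001]
```

View pics/w4.png

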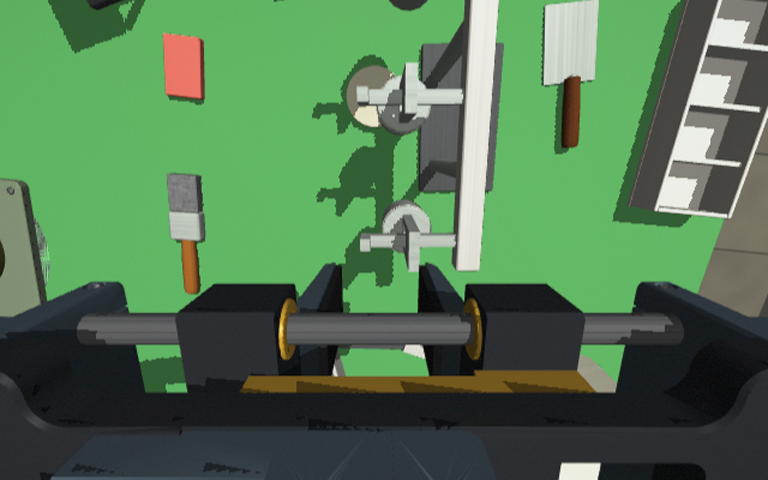

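Wrist view: the right strap at (413,252) matches the prediction in x and sits about 3 mm further +y. The peg tip is at (365,243) and the rail front at (457,241). I'll use a 30 mm opening to clear the hook and the rail.

```bash
python3 -m handwheel '0 0 0 0 0.025 -0.003 0.03;0 0 0 0 0.025 -0.003 0.03;0 0 0 0 0.025 -0.003 0.03;0 0 0 0 0.025 -0.003 0.03;0 0 0 0.015 0.025 -0.003 0.03;0 0 0 0.03 0.025 -0.003 0.03;0 0 0 0.03 0.025 -0.003 0.03;0 0 0 0.03 0.025 -0.003 0.03'; python3 -c "
from h import *
T=toolT();save('wrist','w5',(240,160,480,300),3);go([*rack(-45,-107),210],5.75)"
```

```text
time_s: 18.52
ee_pos: [612.8, 119.2, 256.2]
ee_rot: [-82.3, 89.9, -166.6]
force: [-0.4, -0.3, 0.4]
gripper_width: 30.2
phi now 5.708345720773946 pos [613.4 119.4 257.1]
rot [-0.04, 0.0, -0.03] shift [0.0471, 0.0001, -0.0006]
```

View pics/w5.png

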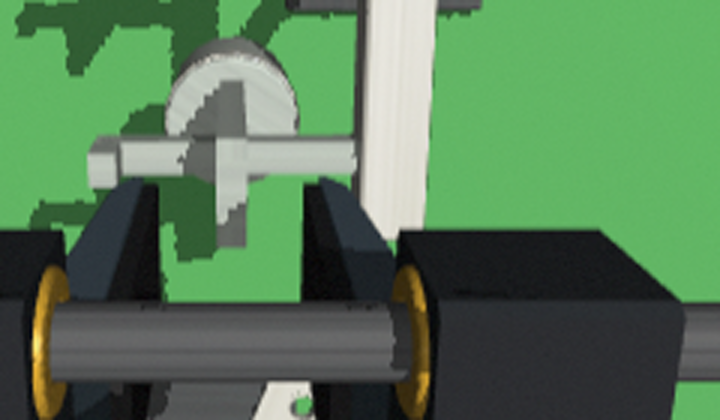

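The strap (231) is centred between the fingers (155 and 303). Descending, closing, raising 19 mm.

```bash
python3 -m handwheel '0 0 0 0.02 0 0 0.03;0 0 0 0.035 0 0 0.03;0 0 0 0.043 0 0 0.03;0 0 0 0.046 0 0 0.03;0 0 0 0.046 0 0 0.03;0 0 0 0.046 0 0 0.02;0 0 0 0.046 0 0 0.012;0 0 0 0.046 0 0 0.004;0 0 0 0.046 0 0 0.003;0 0 0 0.046 0 0 0.003;0 0 0 0.046 0 0 0.003;0 0 0 0.046 0 0 0.003' 35; python3 -m handwheel '0 0 0 0 0 0 0.003;0 0 0 -0.005 0 0 0.003;0 0 0 -0.01 0 0 0.003;0 0 0 -0.015 0 0 0.003;0 0 0 -0.019 0 0 0.003;0 0 0 -0.019 0 0 0.003;0 0 0 -0.019 0 0 0.003'
```

```text
time_s: 19.57
ee_pos: [613.8, 119.5, 211.2]
ee_rot: [91.2, 89.9, 6.9]
force: [-1.2, -0.9, 4.3]
gripper_width: 7.4
time_s: 20.15
ee_pos: [613.7, 119.4, 229.6]
ee_rot: [77.3, 90.0, -7.0]
force: [-0.1, -0.7, -1.1]
gripper_width: 7.2
```

```bash
python3 -m handwheel '0 0 0 0 -0.02 0 0.003;0 0 0 0 -0.045 0 0.003;0 0 0 0 -0.07 0 0.003;0 0 0 0 -0.085 0 0.003;0 0 0 0 -0.085 0 0.003;0 0 0 -0.01 -0.085 0 0.003;0 0 0 -0.02 -0.085 0 0.003'; python3 -c "
from h import *
go([*tray(-85,45),170],5.75)"
```

```text
time_s: 20.73
ee_pos: [529.6, 111.0, 249.9]
ee_rot: [2.4, 90.0, -81.9]
force: [0.9, -0.0, -1.1]
gripper_width: 7.3
phi now 5.717142621053761 pos [529.6 111.  249.9]
rot [-0.03, 0.01, -0.0] shift [0.0799, -0.0393, 0.2329]
```

```bash
python3 -m handwheel '0 0 0 0 -0.006 0.035 0.003;0 0 0 0 -0.012 0.07 0.003;0 0 0 0 -0.018 0.105 0.003;0 0 0 0 -0.024 0.14 0.003;0 0 0 0 -0.03 0.175 0.003;0 0 0 0 -0.036 0.21 0.003;0 0 0 0 -0.039 0.228 0.003;0 0 0 0 -0.039 0.233 0.003;0 0 0 0.03 -0.039 0.233 0.003;0 0 0 0.06 -0.039 0.233 0.003;0 0 0 0.08 -0.039 0.233 0.003;0 0 0 0.08 -0.039 0.233 0.003'; python3 -c "
from h import *
go([*tray(-85,45),115],5.75);save('scene','s5',(150,180,410,370),3)"
```

```text
time_s: 21.73
ee_pos: [511.7, -123.7, 165.8]
ee_rot: [-113.7, 89.5, 162.0]
force: [-0.6, 0.4, -1.3]
gripper_width: 7.7
phi now 5.733991958874084 pos [ 511.7 -123.7  165.8]
rot [-0.02, -0.19, 0.42] shift [0.0507, 0.0023, 0.0014]
```

View pics/s5.png

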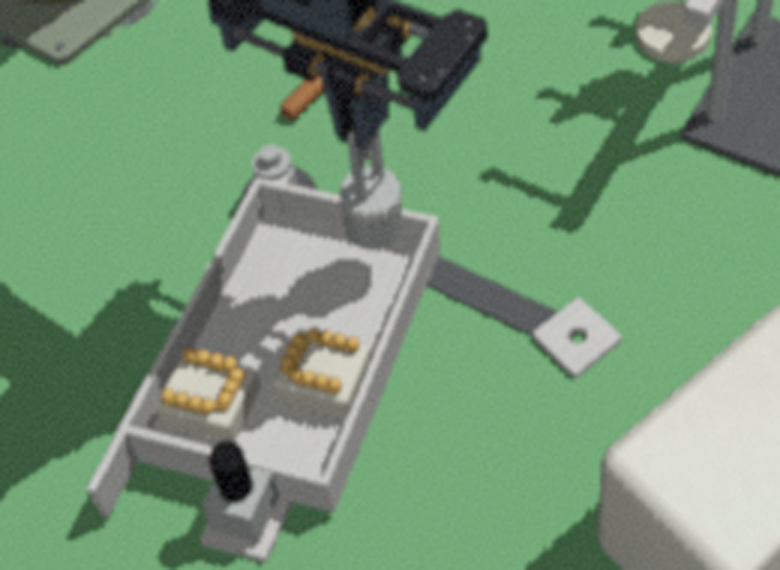

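Both casts stand teeth up in the tray, at (205,390) and (325,370), and the can hangs upright over its corner at (370,210). Lowering.

```bash
python3 -m handwheel '0 0 0 0.02 0.001 0.001 0.003;0 0 0 0.035 0.001 0.001 0.003;0 0 0 0.045 0.001 0.001 0.003;0 0 0 0.05 0.001 0.001 0.003;0 0 0 0.052 0.001 0.001 0.003;0 0 0 0.053 0.001 0.001 0.003;0 0 0 0.053 0.001 0.001 0.003;0 0 0 0.053 0.001 0.001 0.003'; python3 -m handwheel '0 0 0 0.001 0 0 0.003;0 0 0 0.002 0 0 0.003;0 0 0 0.0025 0 0 0.003;0 0 0 0.0025 0 0 0.003;0 0 0 0.0025 0 0 0.003'
```

```text
time_s: 22.45
ee_pos: [515.2, -125.8, 117.3]
ee_rot: [67.3, 89.9, -17.0]
force: [1.0, -0.3, -1.5]
gripper_width: 7.4
time_s: 22.87
ee_pos: [514.5, -125.7, 114.0]
ee_rot: [13.2, 90.0, -71.1]
force: [-0.7, 0.4, -1.3]
gripper_width: 7.2
```

```bash
python3 -m handwheel '0 0 0 0.0005 0 0 0.003;0 0 0 0.001 0 0 0.003;0 0 0 0.001 0 0 0.003;0 0 0 0.001 0 0 0.003'; python3 -m handwheel '0 0 0 0.0005 0 0 0.003;0 0 0 0.001 0 0 0.003;0 0 0 0.001 0 0 0.003'
```

```text
time_s: 23.2
ee_pos: [514.8, -125.8, 113.5]
ee_rot: [64.1, 89.9, -20.2]
force: [-0.6, -0.1, 3.2]
gripper_width: 7.5
time_s: 23.45
ee_pos: [515.3, -125.9, 113.5]
ee_rot: [68.1, 89.9, -16.2]
force: [-1.4, 1.4, 8.6]
gripper_width: 7.6
```

```bash
python3 -m handwheel '0 0 0 0 0 0 0.02;0 0 0 0 0 0 0.03;0 0 0 0 0 0 0.03;0 0 0 -0.03 0 0 0.03;0 0 0 -0.07 0 0 0.03;0 0 0 -0.11 0 0 0.03;0 0 0 -0.15 0 0 0.03;0 0 0 -0.174 0 0 0.03;0 0 0 -0.174 0 0 0.03'; python3 -m handwheel '0 0 0 0 0.123 -0.345 0.03;0 0 0 0 0.123 -0.345 0.03;0 0 0 0 0.123 -0.345 0.03;0 0 0 0 0.123 -0.345 0.03;0 0 0 0 0.123 -0.345 0.03;0 0 0 0 0.123 -0.345 0.03;0 0 0 0 0.123 -0.345 0.03;0 0 0 0 0.123 -0.345 0.03;0 0 0 0 0.123 -0.345 0.03;0 0 0 0 0.123 -0.345 0.03;0 0 0 0 0.123 -0.345 0.03;0 0 0 0 0.123 -0.345 0.03';  python3 -m handwheel '0 0 0 0.015 0 0 0.03;0 0 0 0.03 0 0 0.03;0 0 0 0.03 0 0 0.03;0 0 0 0.03 0 0 0.03'; python3 -c "
from h import *
T=toolT();save('wrist','w6',(240,160,480,300),3);go([*rack(-45,3),210],5.75)
im=cv2.imread('pics/w6.png');im2=cv2.imread('pics/w5.png');cv2.imwrite('pics/w6.png',im)"
```

```text
time_s: 24.2
ee_pos: [517.3, -126.4, 291.8]
ee_rot: [69.3, 89.3, -15.0]
force: [0.6, -0.3, 0.5]
gripper_width: 29.7
time_s: 25.2
ee_pos: [602.1, 229.2, 284.6]
ee_rot: [-58.6, 89.8, -142.9]
force: [-0.3, -0.4, 0.1]
gripper_width: 30.0
time_s: 25.53
ee_pos: [602.0, 228.1, 255.5]
ee_rot: [-64.8, 89.9, -149.2]
force: [-0.1, 0.3, 0.2]
gripper_width: 29.9
phi now 5.629799855601538 pos [602.6 228.6 256.5]
rot [-0.12, 0.01, -0.02] shift [0.0465, -0.0001, -0.0008]
```

View pics/w6.png

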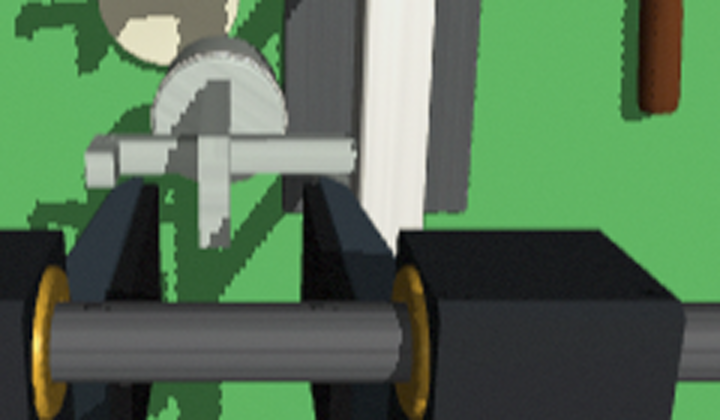

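The strap is at 215 and the finger centre at 229, so I shift -3 mm in tool y and grasp.

```bash
python3 -m handwheel '0 0 0 0.005 -0.003 0 0.03;0 0 0 0.02 -0.003 0 0.03;0 0 0 0.035 -0.003 0 0.03;0 0 0 0.043 -0.003 0 0.03;0 0 0 0.046 -0.003 0 0.03;0 0 0 0.046 -0.003 0 0.03;0 0 0 0.046 -0.003 0 0.02;0 0 0 0.046 -0.003 0 0.012;0 0 0 0.046 -0.003 0 0.004;0 0 0 0.046 -0.003 0 0.003;0 0 0 0.046 -0.003 0 0.003;0 0 0 0.046 -0.003 0 0.003' 35; python3 -m handwheel '0 0 0 0 0 0 0.003;0 0 0 0 0 0 0.003;0 0 0 -0.005 0 0 0.003;0 0 0 -0.01 0 0 0.003;0 0 0 -0.015 0 0 0.003;0 0 0 -0.019 0 0 0.003;0 0 0 -0.019 0 0 0.003;0 0 0 -0.019 0 0 0.003'
```

```text
time_s: 26.58
ee_pos: [599.4, 229.7, 210.7]
ee_rot: [125.2, 90.0, 40.9]
force: [-1.4, -0.9, 3.7]
gripper_width: 7.6
time_s: 27.25
ee_pos: [599.8, 229.6, 229.1]
ee_rot: [85.3, 90.0, 1.0]
force: [0.6, 0.3, -1.5]
gripper_width: 7.7
```

```bash
python3 -m handwheel '0 0 0 0 -0.02 0 0.003;0 0 0 0 -0.045 0 0.003;0 0 0 0 -0.07 0 0.003;0 0 0 0 -0.085 0 0.003;0 0 0 0 -0.085 0 0.003;0 0 0 -0.01 -0.085 0 0.003;0 0 0 -0.03 -0.085 0 0.003;0 0 0 -0.03 -0.085 0 0.003'; python3 -c "
from h import *
go([*tray(-85,-45),170],5.75)"
```

```text
time_s: 27.92
ee_pos: [518.1, 222.1, 262.9]
ee_rot: [104.6, 89.5, 20.3]
force: [1.3, -0.1, -1.8]
gripper_width: 7.6
phi now 5.70645404468288 pos [518.1 222.1 262.9]
rot [-0.04, -0.12, -0.47] shift [0.0911, -0.1273, 0.3647]
```

```bash
python3 -m handwheel '0 0 0 0 -0.012 0.036 0.003;0 0 0 0 -0.024 0.072 0.003;0 0 0 0 -0.037 0.108 0.003;0 0 0 0 -0.05 0.144 0.003;0 0 0 0 -0.062 0.18 0.003;0 0 0 0 -0.074 0.216 0.003;0 0 0 0 -0.087 0.252 0.003;0 0 0 0 -0.099 0.288 0.003;0 0 0 0 -0.112 0.324 0.003;0 0 0 0 -0.122 0.354 0.003;0 0 0 0 -0.125 0.365 0.003;0 0 0 0 -0.125 0.365 0.003'; python3 -m handwheel '0 0 0 0 0 0 0.003;0 0 0 0.03 0 0 0.003;0 0 0 0.06 0 0 0.003;0 0 0 0.08 0 0 0.003;0 0 0 0.085 0 0 0.003;0 0 0 0.085 0 0 0.003'; python3 -c "
from h import *
go([*tray(-85,-45),117],5.75)"
```

```text
time_s: 28.92
ee_pos: [427.3, -157.2, 258.8]
ee_rot: [17.9, 89.9, -66.6]
force: [0.0, 0.4, -2.0]
gripper_width: 7.8
time_s: 29.42
ee_pos: [426.7, -153.0, 172.8]
ee_rot: [-125.9, 89.8, 149.9]
force: [0.0, -0.2, -1.2]
gripper_width: 7.2
phi now 5.826021613496556 pos [ 426.7 -153.   172.8]
rot [0.08, -0.11, 0.15] shift [0.0558, 0.0018, 0.0005]
```

```bash
python3 -m handwheel '0 0 0 0.02 0.001 0 0.003;0 0 0 0.035 0.001 0 0.003;0 0 0 0.045 0.001 0 0.003;0 0 0 0.052 0.001 0 0.003;0 0 0 0.055 0.001 0 0.003;0 0 0 0.056 0.001 0 0.003;0 0 0 0.057 0.001 0 0.003;0 0 0 0.058 0.001 0 0.003;0 0 0 0.058 0.001 0 0.003;0 0 0 0.058 0.001 0 0.003'; python3 -m handwheel '0 0 0 0.0005 0 0 0.003;0 0 0 0.001 0 0 0.003;0 0 0 0.001 0 0 0.003;0 0 0 0.001 0 0 0.003'
```

```text
time_s: 30.25
ee_pos: [428.2, -154.6, 116.4]
ee_rot: [60.1, 89.9, -24.2]
force: [1.4, -0.2, -1.2]
gripper_width: 7.4
time_s: 30.58
ee_pos: [428.0, -154.5, 115.0]
ee_rot: [26.9, 90.0, -57.4]
force: [0.9, -0.7, -1.4]
gripper_width: 7.3
```

```bash
python3 -m handwheel '0 0 0 0.0005 0 0 0.003;0 0 0 0.001 0 0 0.003;0 0 0 0.0015 0 0 0.003;0 0 0 0.0015 0 0 0.003;0 0 0 0.0015 0 0 0.003'; python3 -m handwheel '0 0 0 0.0005 0 0 0.003;0 0 0 0.001 0 0 0.003;0 0 0 0.001 0 0 0.003'
```

```text
time_s: 31.0
ee_pos: [428.0, -154.4, 113.4]
ee_rot: [-66.2, 90.0, -150.5]
force: [-0.1, 0.3, -1.7]
gripper_width: 7.3
time_s: 31.25
ee_pos: [428.4, -154.6, 113.2]
ee_rot: [65.2, 89.9, -19.0]
force: [-1.5, 1.3, 4.3]
gripper_width: 7.3
```

```bash
python3 -m handwheel '0 0 0 0 0 0 0.02;0 0 0 0 0 0 0.03;0 0 0 0 0 0 0.03;0 0 0 -0.03 0 0 0.03;0 0 0 -0.07 0 0 0.03;0 0 0 -0.11 0 0 0.03;0 0 0 -0.15 0 0 0.03;0 0 0 -0.174 0 0 0.03;0 0 0 -0.174 0 0 0.03'; python3 -m handwheel '0 0 0 0 0.18 -0.406 0.03;0 0 0 0 0.18 -0.406 0.03;0 0 0 0 0.18 -0.406 0.03;0 0 0 0 0.18 -0.406 0.03;0 0 0 0 0.18 -0.406 0.03;0 0 0 0 0.18 -0.406 0.03;0 0 0 0 0.18 -0.406 0.03;0 0 0 0 0.18 -0.406 0.03;0 0 0 0 0.18 -0.406 0.03;0 0 0 0 0.18 -0.406 0.03;0 0 0 0 0.18 -0.406 0.03;0 0 0 0 0.18 -0.406 0.03';  python3 -m handwheel '0 0 0 0 0 0 0.03'; python3 -c "
from h import *
go([590,338.8,256],5.75)"
```

```text
time_s: 32.0
ee_pos: [430.8, -155.6, 292.1]
ee_rot: [62.6, 89.3, -21.7]
force: [-0.2, -0.5, -0.2]
gripper_width: 30.1
time_s: 33.0
ee_pos: [567.2, 272.6, 283.2]
ee_rot: [-115.5, 89.8, 160.5]
force: [-0.3, -0.5, 0.6]
gripper_width: 29.7
time_s: 33.08
ee_pos: [566.2, 268.4, 284.1]
ee_rot: [-62.3, 89.8, -146.5]
force: [-0.0, -1.1, -0.5]
gripper_width: 30.0
phi now 5.850164745786965 pos [566.2 268.4 284.1]
rot [0.1, 0.1, 0.19] shift [0.0279, 0.0309, -0.0677]
```

```bash
python3 -m handwheel '0 0 0 0 0.015 -0.035 0.03;0 0 0 0 0.03 -0.068 0.03;0 0 0 0 0.03 -0.068 0.03;0 0 0 0 0.03 -0.068 0.03;0 0 0 0.015 0.03 -0.068 0.03;0 0 0 0.03 0.03 -0.068 0.03;0 0 0 0.03 0.03 -0.068 0.03;0 0 0 0.03 0.03 -0.068 0.03';python3 -c "
from h import *
T=toolT();save('wrist','w7',(240,160,480,300),3);go([*rack(-45,113),210],5.75)"
```

```text
time_s: 33.75
ee_pos: [589.1, 336.0, 256.2]
ee_rot: [-51.4, 89.9, -135.7]
force: [-0.3, 0.1, 0.0]
gripper_width: 30.1
phi now 5.6362927043743625 pos [589.7 336.6 257.3]
rot [-0.11, 0.02, -0.02] shift [0.0473, 0.0019, -0.0021]
```

View pics/w7.png

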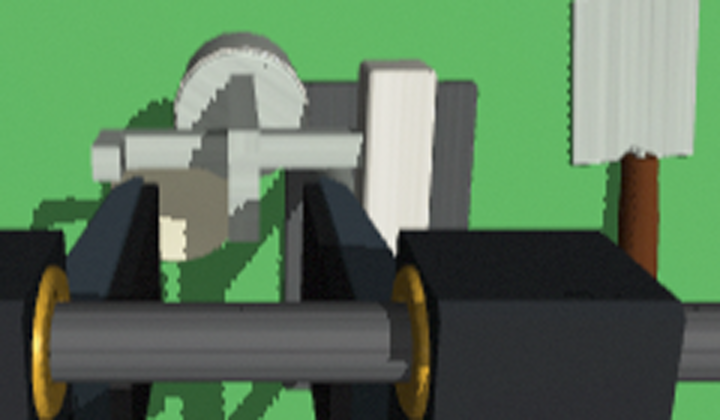

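The strap is at 243 (finger centre 229), so +3 mm in tool y, then grasp.

```bash
python3 -m handwheel '0 0 0 0.005 0.003 -0.002 0.03;0 0 0 0.02 0.003 -0.002 0.03;0 0 0 0.035 0.003 -0.002 0.03;0 0 0 0.043 0.003 -0.002 0.03;0 0 0 0.046 0.003 -0.002 0.03;0 0 0 0.046 0.003 -0.002 0.03;0 0 0 0.046 0.003 -0.002 0.02;0 0 0 0.046 0.003 -0.002 0.012;0 0 0 0.046 0.003 -0.002 0.004;0 0 0 0.046 0.003 -0.002 0.003;0 0 0 0.046 0.003 -0.002 0.003;0 0 0 0.046 0.003 -0.002 0.003' 35; python3 -m handwheel '0 0 0 0 0 0 0.003;0 0 0 0 0 0 0.003;0 0 0 -0.005 0 0 0.003;0 0 0 -0.01 0 0 0.003;0 0 0 -0.015 0 0 0.003;0 0 0 -0.019 0 0 0.003;0 0 0 -0.019 0 0 0.003;0 0 0 -0.019 0 0 0.003'; python3 -m handwheel '0 0 0 0 -0.02 0 0.003;0 0 0 0 -0.045 0 0.003;0 0 0 0 -0.07 0 0.003;0 0 0 0 -0.085 0 0.003;0 0 0 0 -0.085 0 0.003;0 0 0 -0.01 -0.085 0 0.003;0 0 0 -0.03 -0.085 0 0.003;0 0 0 -0.04 -0.085 0 0.003;0 0 0 -0.04 -0.085 0 0.003;0 0 0 -0.04 -0.085 0 0.003'; python3 -c "
from h import *
go([*tray(-25,-25),170],5.75)"
```

```text
time_s: 34.8
ee_pos: [592.7, 340.6, 211.2]
ee_rot: [113.2, 89.9, 29.0]
force: [-0.7, -1.0, 2.0]
gripper_width: 7.6
time_s: 35.47
ee_pos: [592.6, 340.4, 229.6]
ee_rot: [86.4, 90.0, 2.1]
force: [0.8, -0.3, -1.3]
gripper_width: 7.8
time_s: 36.3
ee_pos: [508.9, 332.1, 269.9]
ee_rot: [109.2, 89.9, 24.9]
force: [-0.8, 0.9, -2.5]
gripper_width: 7.7
phi now 5.691232652058491 pos [508.9 332.1 269.9]
rot [-0.06, -0.03, -0.09] shift [0.0994, -0.0956, 0.5291]
```

```bash
python3 -m handwheel '0 0 0 0 -0.005 0.03 0.003;0 0 0 0 -0.012 0.068 0.003;0 0 0 0 -0.019 0.106 0.003;0 0 0 0 -0.026 0.144 0.003;0 0 0 0 -0.033 0.182 0.003;0 0 0 0 -0.04 0.22 0.003;0 0 0 0 -0.047 0.258 0.003;0 0 0 0 -0.053 0.295 0.003;0 0 0 0 -0.06 0.33 0.003;0 0 0 0 -0.065 0.36 0.003;0 0 0 0 -0.069 0.38 0.003;0 0 0 0 -0.07 0.39 0.003'; python3 -m handwheel '0 0 0 0 -0.006 0.033 0.003;0 0 0 0 -0.012 0.066 0.003;0 0 0 0 -0.018 0.1 0.003;0 0 0 0 -0.024 0.13 0.003;0 0 0 0 -0.025 0.139 0.003;0 0 0 0 -0.025 0.139 0.003;0 0 0 0 -0.025 0.139 0.003'; python3 -c "
from h import *
go([*tray(-25,-25),118],5.75)"
```

```text
time_s: 37.3
ee_pos: [476.3, -65.7, 268.5]
ee_rot: [-75.1, 89.9, -159.5]
force: [0.4, 0.4, -0.5]
gripper_width: 7.4
time_s: 37.88
ee_pos: [466.2, -203.1, 268.7]
ee_rot: [-157.7, 89.9, 118.0]
force: [-0.3, 0.4, -1.1]
gripper_width: 7.3
phi now 5.685551314742816 pos [ 466.2 -203.1  268.7]
rot [-0.06, -0.11, 0.04] shift [0.1507, 0.0003, 0.001]
```

```bash
python3 -m handwheel '0 0 0 0.03 0 0 0.003;0 0 0 0.065 0 0 0.003;0 0 0 0.1 0 0 0.003;0 0 0 0.125 0 0 0.003;0 0 0 0.14 0 0 0.003;0 0 0 0.147 0 0 0.003;0 0 0 0.15 0 0 0.003;0 0 0 0.151 0 0 0.003;0 0 0 0.152 0 0 0.003;0 0 0 0.153 0 0 0.003;0 0 0 0.153 0 0 0.003;0 0 0 0.153 0 0 0.003'; python3 -m handwheel '0 0 0 0.0005 0 0 0.003;0 0 0 0.001 0 0 0.003;0 0 0 0.001 0 0 0.003;0 0 0 0.001 0 0 0.003'
```

```text
time_s: 38.88
ee_pos: [466.5, -204.1, 117.1]
ee_rot: [58.9, 89.9, -25.4]
force: [0.8, 0.8, -1.3]
gripper_width: 7.4
time_s: 39.22
ee_pos: [466.0, -204.0, 115.5]
ee_rot: [-5.7, 90.0, -90.0]
force: [-0.6, 0.2, -1.6]
gripper_width: 7.4
```

```bash
python3 -m handwheel '0 0 0 0.0005 0 0 0.003;0 0 0 0.001 0 0 0.003;0 0 0 0.0015 0 0 0.003;0 0 0 0.0015 0 0 0.003;0 0 0 0.0015 0 0 0.003'; python3 -m handwheel '0 0 0 0.0005 0 0 0.003;0 0 0 0.001 0 0 0.003;0 0 0 0.001 0 0 0.003'
```

```text
time_s: 39.63
ee_pos: [466.1, -203.9, 113.9]
ee_rot: [-96.0, 90.0, 179.7]
force: [0.2, -0.7, -2.5]
gripper_width: 7.6
time_s: 39.88
ee_pos: [466.3, -204.0, 113.4]
ee_rot: [51.3, 90.0, -33.0]
force: [-0.8, 0.0, 2.1]
gripper_width: 7.2
```

```bash
python3 -m handwheel '0 0 0 0 0 0 0.02;0 0 0 0 0 0 0.03;0 0 0 0 0 0 0.03;0 0 0 -0.03 0 0 0.03;0 0 0 -0.07 0 0 0.03;0 0 0 -0.1 0 0 0.03;0 0 0 -0.12 0 0 0.03;0 0 0 -0.12 0 0 0.05;0 0 0 -0.12 0 0 0.05'; python3 -c "
from h import *
go([555,-344,200],18.5)"
```

```text
time_s: 40.63
ee_pos: [466.6, -204.1, 233.8]
ee_rot: [58.4, 89.9, -25.8]
force: [0.1, -0.2, 0.3]
gripper_width: 40.1
phi now 5.723346242549343 pos [ 466.6 -204.1  233.8]
rot [-12.78, 0.09, -0.12] shift [0.0342, 0.074, 0.148]
```

```bash
python3 -m handwheel '-12.8 0 0 0 0.018 0.036 0.05;-12.8 0 0 0 0.036 0.072 0.05;-12.8 0 0 0 0.054 0.11 0.05;-12.8 0 0 0.01 0.074 0.148 0.05;-12.8 0 0 0.03 0.074 0.148 0.05;-12.8 0 0 0.034 0.074 0.148 0.05;-12.8 0 0 0.034 0.074 0.148 0.05;-12.8 0 0 0.034 0.074 0.148 0.05'; python3 -c "
from h import *
T=toolT();save('wrist','w8',None,1.2);C=cam('wrist',T)
print(proj(C,[560.4,-345.5,97])*1.2,proj(C,[560.4,-345.5,50])*1.2); print(T[:3,3])"
```

```text
time_s: 41.3
ee_pos: [553.6, -342.6, 198.2]
ee_rot: [-145.2, 89.8, 143.4]
force: [0.0, -0.1, -0.7]
gripper_width: 50.2
[385.5 245.4] [384.9 233.7]
[ 553.6 -342.6  198.2]
```

View pics/w8.png

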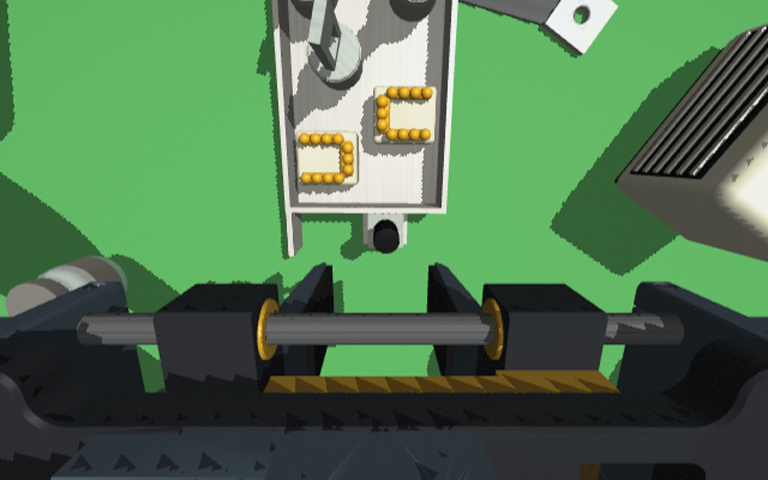

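Wrist view: both casts and a can are visible upright in the tray. The pin head top is at about (386,240), close to the prediction. I'll aim at (559.5, -344.5).

```bash
python3 -c "
from h import *
go([559.5,-344.5,62],18.5)"
```

```text
phi now 18.560407729025137 pos [ 554.1 -342.8  199.5]
rot [0.06, -0.01, 0.0] shift [0.1375, 0.0046, 0.0034]
```

```bash
python3 -m handwheel '0 0 0 0 0.005 0.004 0.05;0 0 0 0.03 0.005 0.004 0.05;0 0 0 0.07 0.005 0.004 0.05;0 0 0 0.1 0.005 0.004 0.05;0 0 0 0.125 0.005 0.004 0.05;0 0 0 0.137 0.005 0.004 0.05;0 0 0 0.137 0.005 0.004 0.05;0 0 0 0.137 0.005 0.004 0.05' ; python3 -m handwheel '0 0 0 0 0 0 0.035;0 0 0 0 0 0 0.02;0 0 0 0 0 0 0.015;0 0 0 0 0 0 0.015;0 0 0 0 0 0 0.015;0 0 0 0 0 0 0.015;0 0 0 0 0 0 0.015;0 0 0 0 0 0 0.015' 20; python3 -c "
from h import *
print(env.state()['force'])"
```

```text
time_s: 42.02
ee_pos: [561.4, -346.2, 63.2]
ee_rot: [37.9, 89.9, -33.5]
force: [-0.0, -0.2, 0.3]
gripper_width: 49.7
time_s: 42.68
ee_pos: [560.9, -346.4, 62.9]
ee_rot: [30.2, 89.9, -41.3]
force: [-0.9, -0.1, 5.4]
gripper_width: 23.3
[-0.9 -0.1  5.4]
```

Gripped at 23.3 mm. Drawing it straight up.

```bash
python3 -m handwheel '0 0 0 -0.01 0 0 0.015;0 0 0 -0.02 0 0 0.015;0 0 0 -0.03 0 0 0.015;0 0 0 -0.04 0 0 0.015;0 0 0 -0.05 0 0 0.015;0 0 0 -0.06 0 0 0.015;0 0 0 -0.07 0 0 0.015'; python3 -m handwheel '0 0 0 -0.03 0 0 0.015;0 0 0 -0.06 0 0 0.015;0 0 0 -0.09 0 0 0.015;0 0 0 -0.11 0 0 0.015;0 0 0 -0.11 0 0 0.015;0 0 0 -0.11 0 0 0.015'; python3 -c "
from h import *
go([470,418,242],18.5);go([450,50,242],18.5)"
```

```text
time_s: 43.27
ee_pos: [560.4, -346.0, 133.2]
ee_rot: [9.0, 90.0, -62.4]
force: [-0.7, 0.3, 0.2]
gripper_width: 23.4
time_s: 43.77
ee_pos: [560.7, -346.2, 243.4]
ee_rot: [36.8, 89.8, -34.7]
force: [-0.8, -0.2, -1.1]
gripper_width: 23.3
phi now 18.517721721899598 pos [ 560.7 -346.2  243.4]
rot [0.02, 0.12, -0.09] shift [0.0001, 0.1567, -0.7534]
phi now 18.517721721899598 pos [ 560.7 -346.2  243.4]
rot [0.02, 0.12, -0.09] shift [0.0006, 0.0208, -0.4108]
```

```bash
python3 -m handwheel '0 0 0 0 0.006 -0.03 0.015;0 0 0 0 0.014 -0.068 0.015;0 0 0 0 0.022 -0.106 0.015;0 0 0 0 0.03 -0.145 0.015;0 0 0 0 0.038 -0.184 0.015;0 0 0 0 0.046 -0.222 0.015;0 0 0 0 0.054 -0.26 0.015;0 0 0 0 0.062 -0.298 0.015;0 0 0 0 0.07 -0.335 0.015;0 0 0 0 0.077 -0.37 0.015;0 0 0 0 0.082 -0.395 0.015;0 0 0 0 0.083 -0.4 0.015'; python3 -m handwheel '0 0 0 0 0.006 -0.03 0.015;0 0 0 0 0.014 -0.068 0.015;0 0 0 0 0.022 -0.106 0.015;0 0 0 0 0.03 -0.145 0.015;0 0 0 0 0.038 -0.184 0.015;0 0 0 0 0.046 -0.222 0.015;0 0 0 0 0.054 -0.26 0.015;0 0 0 0 0.062 -0.298 0.015;0 0 0 0 0.069 -0.33 0.015;0 0 0 0 0.073 -0.352 0.015;0 0 0 0 0.073 -0.352 0.015;0 0 0 0 0.073 -0.352 0.015'; python3 -c "
from h import *
T=toolT();save('wrist','w9',None,1.2);C=cam('wrist',T);print(proj(C,[469,417,45])*1.2,proj(C,[469,417,4])*1.2)
go([469,417,90],18.5)"
```

```text
time_s: 44.77
ee_pos: [510.0, 63.3, 240.0]
ee_rot: [-125.6, 89.7, 163.1]
force: [-0.2, -0.3, -0.7]
gripper_width: 22.9
time_s: 45.77
ee_pos: [469.0, 416.4, 239.6]
ee_rot: [-55.6, 89.7, -126.9]
force: [0.4, -0.5, 0.5]
gripper_width: 23.6
[380.  219.2] [380.1 213.2]
phi now 18.530119563275424 pos [469.3 415.5 240.2]
rot [0.03, 0.14, 0.17] shift [0.1502, 0.0006, -0.0019]
```

View pics/w9.png

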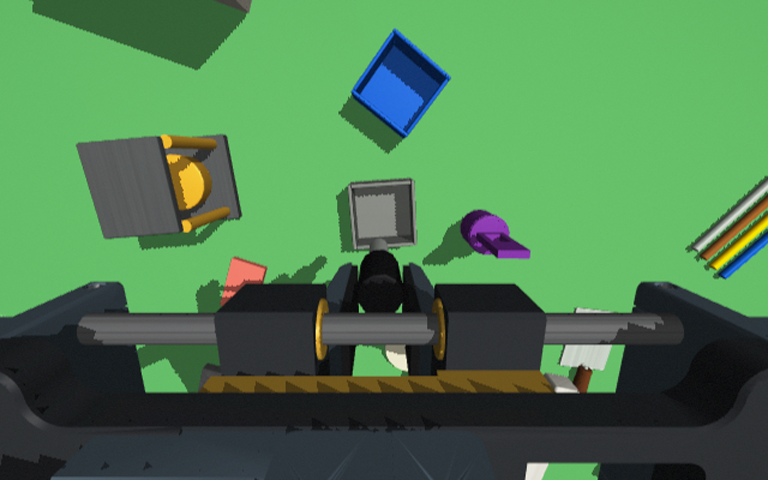

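The pot rim centre is at (383,214), about where predicted. The blue pot and the purple can are clear. Lowering the pin into the pot.

```bash
python3 -m handwheel '0 0 0 0 0.002 -0.003 0.015;0 0 0 0.02 0.002 -0.003 0.015;0 0 0 0.055 0.002 -0.003 0.015;0 0 0 0.09 0.002 -0.003 0.015;0 0 0 0.12 0.002 -0.003 0.015;0 0 0 0.145 0.002 -0.003 0.015;0 0 0 0.16 0.002 -0.003 0.015;0 0 0 0.166 0.002 -0.003 0.015;0 0 0 0.169 0.002 -0.003 0.015;0 0 0 0.17 0.002 -0.003 0.015;0 0 0 0.17 0.002 -0.003 0.015;0 0 0 0.17 0.002 -0.003 0.015'; python3 -m handwheel '0 0 0 0.0005 0 0 0.015;0 0 0 0.001 0 0 0.015;0 0 0 0.0015 0 0 0.015;0 0 0 0.002 0 0 0.015;0 0 0 0.002 0 0 0.015;0 0 0 0.002 0 0 0.015'
```

```text
time_s: 46.82
ee_pos: [471.3, 420.5, 73.4]
ee_rot: [109.7, 89.8, 38.2]
force: [-0.2, -0.1, -0.8]
gripper_width: 23.3
time_s: 47.32
ee_pos: [470.4, 420.1, 69.9]
ee_rot: [-29.4, 90.0, -100.9]
force: [0.7, 0.8, -1.1]
gripper_width: 22.7
```

```bash
python3 -m handwheel '0 0 0 0.0005 0 0 0.015;0 0 0 0.001 0 0 0.015;0 0 0 0.0015 0 0 0.015;0 0 0 0.002 0 0 0.015;0 0 0 0.0025 0 0 0.015;0 0 0 0.0025 0 0 0.015'; python3 -m handwheel '0 0 0 0.0005 0 0 0.015;0 0 0 0.001 0 0 0.015;0 0 0 0.0015 0 0 0.015;0 0 0 0.0015 0 0 0.015'; python3 -m handwheel '0 0 0 0.0005 0 0 0.015;0 0 0 0.001 0 0 0.015;0 0 0 0.001 0 0 0.015'
```

```text
time_s: 47.82
ee_pos: [470.4, 420.0, 67.2]
ee_rot: [-51.8, 90.0, -123.3]
force: [-0.3, -0.1, -0.8]
gripper_width: 23.1
time_s: 48.15
ee_pos: [470.4, 420.0, 65.8]
ee_rot: [-44.3, 90.0, -115.8]
force: [-1.0, -0.2, 0.2]
gripper_width: 23.2
time_s: 48.4
ee_pos: [470.5, 420.2, 65.0]
ee_rot: [92.9, 90.0, 21.5]
force: [0.1, 1.1, -0.0]
gripper_width: 23.4
```

```bash
python3 -m handwheel '0 0 0 0.0005 0 0 0.015;0 0 0 0.001 0 0 0.015;0 0 0 0.001 0 0 0.015;0 0 0 0.001 0 0 0.015';  python3 -m handwheel '0 0 0 0 0 0 0.025;0 0 0 0 0 0 0.03;0 0 0 0 0 0 0.04;0 0 0 0 0 0 0.05;0 0 0 0 0 0 0.05;0 0 0 -0.02 0 0 0.05;0 0 0 -0.05 0 0 0.05;0 0 0 -0.09 0 0 0.05;0 0 0 -0.12 0 0 0.05;0 0 0 -0.15 0 0 0.05;0 0 0 -0.17 0 0 0.05;0 0 0 -0.17 0 0 0.05'; python3 -c "
from h import *
p=tray(155,-115);print(p);go([*p,240],18.5)
e=PIV+Rz(yaw)@[284,-5];print('ear outer mid',e)
save('scene','s9',(290,90,450,210),4)"
```

```text
time_s: 48.73
ee_pos: [470.8, 420.4, 64.9]
ee_rot: [116.5, 89.9, 45.1]
force: [-1.0, 0.3, 5.1]
gripper_width: 23.3
time_s: 49.73
ee_pos: [472.4, 421.8, 239.4]
ee_rot: [112.0, 89.4, 40.5]
force: [1.2, 1.1, 0.3]
gripper_width: 50.2
[ 438.2 -403. ]
phi now 18.518256866223176 pos [472.4 421.8 239.4]
rot [0.02, -0.22, -0.54] shift [-0.0063, -0.2944, 0.7712]
ear outer mid [ 467.9 -381.5]
```

View pics/s9.png

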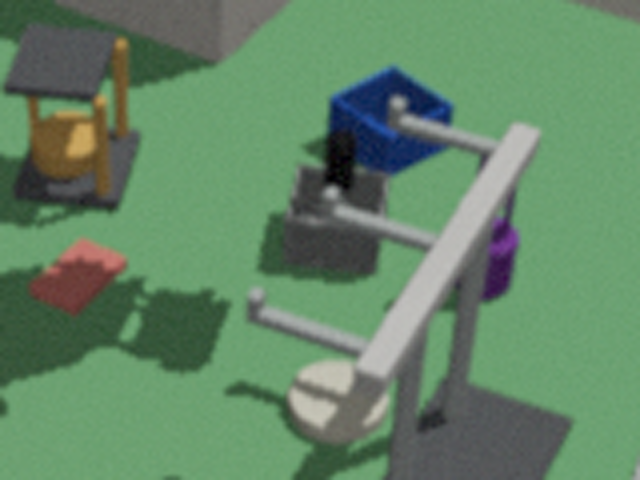

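The pin stands inside the grey pot, and rack, disc, wax, blue pot and purple can are undisturbed. Next is the move round to the ear.

```bash
python3 -m handwheel '0 0 0 0 -0.01 0.025 0;0 0 0 0 -0.025 0.062 0;0 0 0 0 -0.04 0.098 0;0 0 0 0 -0.054 0.135 0;0 0 0 0 -0.069 0.172 0;0 0 0 0 -0.084 0.21 0;0 0 0 0 -0.099 0.248 0;0 0 0 0 -0.114 0.285 0;0 0 0 0 -0.128 0.322 0;0 0 0 0 -0.142 0.356 0;0 0 0 0 -0.15 0.378 0;0 0 0 0 -0.154 0.385 0'; python3 -c "
from h import *
p=PIV+Rz(yaw)@[284,-40];print(p);go([*p,240],18.5)"
```

```text
time_s: 50.78
ee_pos: [445.4, 3.2, 232.2]
ee_rot: [-87.3, 89.8, -158.9]
force: [-0.8, 0.3, -1.4]
gripper_width: 0.3
[ 434.7 -392.6]
phi now 18.315441745595166 pos [445.4   3.2 232.2]
rot [-0.18, 0.01, 0.2] shift [-0.0072, -0.1346, 0.3724]
```

```bash
python3 -m handwheel '0 0 0 0 -0.012 0.032 0;0 0 0 0 -0.025 0.068 0;0 0 0 0 -0.038 0.104 0;0 0 0 0 -0.051 0.14 0;0 0 0 0 -0.064 0.176 0;0 0 0 0 -0.077 0.212 0;0 0 0 0 -0.09 0.248 0;0 0 0 0 -0.103 0.284 0;0 0 0 0 -0.116 0.32 0;0 0 0 0 -0.127 0.35 0;0 0 0 0 -0.135 0.372 0;0 0 0 0 -0.135 0.372 0'; python3 -m handwheel '0 0 0 0 0 0 0;0 0 0 0 0 0 0;0 0 0 0.03 0 0 0;0 0 0 0.065 0 0 0;0 0 0 0.1 0 0 0;0 0 0 0.135 0 0 0;0 0 0 0.165 0 0 0;0 0 0 0.19 0 0 0;0 0 0 0.205 0 0 0;0 0 0 0.208 0 0 0;0 0 0 0.208 0 0 0;0 0 0 0.208 0 0 0' 5; python3 -c "
from h import *
p=PIV+Rz(yaw)@[284,-21];go([*p,24],18.5)
T=toolT(); print('rel', Rz(-yaw)@(T[:2,3]-PIV)); save('top','t10')"
```

```text
time_s: 51.78
ee_pos: [436.6, -392.8, 231.3]
ee_rot: [-119.9, 89.9, 168.4]
force: [0.5, 0.6, 0.5]
gripper_width: 0.2
time_s: 52.78
ee_pos: [437.8, -389.2, 27.0]
ee_rot: [33.5, 89.9, -37.9]
force: [-0.1, -0.7, -0.2]
gripper_width: 0.7
phi now 18.580048549092314 pos [ 437.8 -389.2   27. ]
rot [0.08, 0.08, -0.05] shift [0.003, 0.0149, 0.0023]
rel [281.7 -35.9]
```

```bash
python3 -m handwheel '0 0 0 0.003 0.005 0.002 0;0 0 0 0.003 0.01 0.002 0;0 0 0 0.003 0.013 0.002 0;0 0 0 0.003 0.015 0.002 0;0 0 0 0.003 0.016 0.002 0;0 0 0 0.003 0.017 0.002 0;0 0 0 0.003 0.017 0.002 0'; python3 -c "
from h import *
T=toolT(); print('rel', Rz(-yaw)@(T[:2,3]-PIV))
for a in np.arange(2,29,2):
    c,s=np.cos(np.radians(a)),np.sin(np.radians(a)); print(a, round(.284*s+.018*(1-c),4), round(.284*(c-1)+.018*s,4))"
```

```text
time_s: 53.42
ee_pos: [453.8, -386.0, 23.0]
ee_rot: [20.1, 90.0, -51.4]
force: [0.5, -0.1, 0.5]
gripper_width: 0.4
rel [283.8 -19.8]
2 0.0099 0.0005
4 0.0199 0.0006
6 0.0298 0.0003
8 0.0397 -0.0003
10 0.0496 -0.0012
12 0.0594 -0.0025
14 0.0692 -0.0041
16 0.079 -0.006
18 0.0886 -0.0083
20 0.0982 -0.011
22 0.1077 -0.0139
24 0.1171 -0.0172
26 0.1263 -0.0209
28 0.1354 -0.0248
```

```bash
python3 -m handwheel '-0.5 0 0 0 0.0025 0 0;-1 0 0 0 0.005 0 0;-2 0 0 0 0.01 0.0005 0;-4 0 0 0 0.02 0.0006 0;-6 0 0 0 0.03 0.0003 0;-8 0 0 0 0.04 -0.0003 0;-10 0 0 0 0.05 -0.0012 0;-12 0 0 0 0.059 -0.0025 0;-14 0 0 0 0.069 -0.004 0;-16 0 0 0 0.079 -0.006 0;-17 0 0 0 0.084 -0.007 0;-17.5 0 0 0 0.086 -0.0077 0'; python3 -c "
from h import *
T=toolT(); d=T[:2,3]-PIV; print(np.hypot(*d), np.degrees(np.arctan2(d[1],d[0]))); save('top','t11',(350,120,510,270),4)"
```

```text
time_s: 54.42
ee_pos: [534.0, -350.9, 23.0]
ee_rot: [22.7, 89.9, -31.1]
force: [-0.2, -2.8, -0.8]
gripper_width: 0.5
284.0725041304934 -57.76101808474552
```

View pics/t11.png

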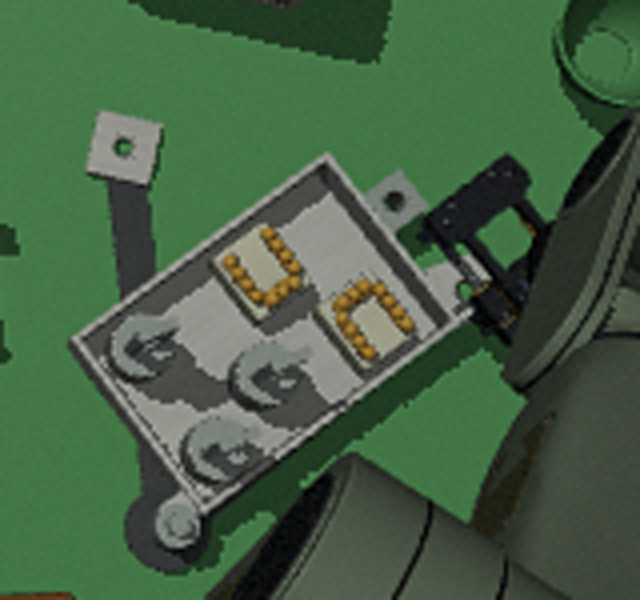

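The tray follows, with three cans and two casts upright in it. Continuing along the arc.

```bash
python3 -m handwheel '-1 0 0 0 0.005 0 0;-2 0 0 0 0.01 0.0005 0;-4 0 0 0 0.02 0.0006 0;-6 0 0 0 0.03 0.0003 0;-8 0 0 0 0.04 -0.0003 0;-10 0 0 0 0.05 -0.0012 0;-12 0 0 0 0.059 -0.0025 0;-14 0 0 0 0.069 -0.004 0;-16 0 0 0 0.079 -0.006 0;-18 0 0 0 0.0886 -0.0083 0;-19 0 0 0 0.0935 -0.0096 0;-20 0 0 0 0.098 -0.011 0'; python3 -c "
from h import *
T=toolT(); d=T[:2,3]-PIV; print(np.hypot(*d), np.degrees(np.arctan2(d[1],d[0])),'phi',np.degrees(np.arctan2(T[1,1],T[0,1])))"; python3 -m handwheel '-1 0 0 0 0.005 0 0;-2 0 0 0 0.01 0.0005 0;-4 0 0 0 0.02 0.0006 0;-6 0 0 0 0.03 0.0003 0;-8 0 0 0 0.04 -0.0003 0;-10 0 0 0 0.05 -0.0012 0;-12 0 0 0 0.059 -0.0025 0;-13 0 0 0 0.064 -0.003 0;-14 0 0 0 0.069 -0.004 0;-14.5 0 0 0 0.072 -0.0045 0;-14.5 0 0 0 0.072 -0.0045 0;-14.5 0 0 0 0.072 -0.0045 0'; python3 -c "
from h import *
T=toolT(); d=T[:2,3]-PIV; print(np.hypot(*d), np.degrees(np.arctan2(d[1],d[0])),'phi',np.degrees(np.arctan2(T[1,1],T[0,1]))); save('top','t12',(350,120,510,270),4)"
```

```text
time_s: 55.47
ee_pos: [606.2, -284.1, 23.1]
ee_rot: [-6.2, 90.0, -40.0]
force: [0.2, -1.9, 0.1]
gripper_width: 0.4
283.1410937928346 -37.79363633017454 phi 56.168321496856066
time_s: 56.47
ee_pos: [641.7, -222.2, 22.8]
ee_rot: [163.4, 89.9, 143.9]
force: [0.7, -0.1, -0.1]
gripper_width: 0.4
282.17477250891596 -23.295016480428092 phi 70.52265621077636
```

View pics/t12.png

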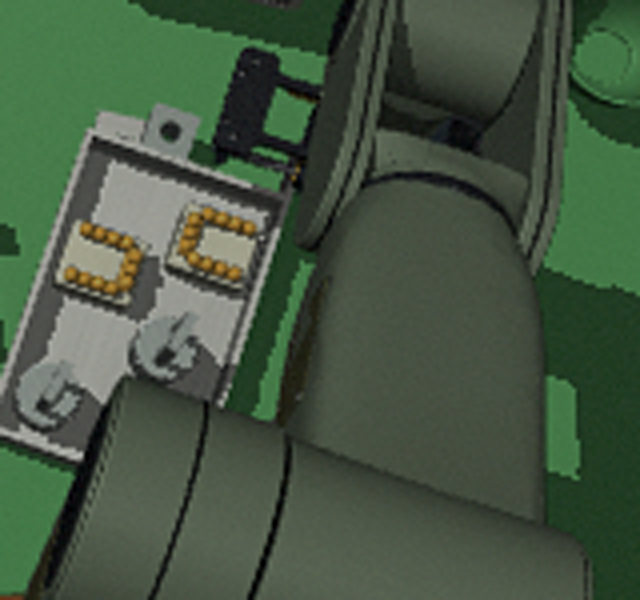

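```bash
python3 -c "
from h import *
C=cam('top'); f=lambda u,v:(350+(u+.5)/4-.5,120+(v+.5)/4-.5)
for n,p,z in (('keeper t11',f(123,147),8),('hole t11',f(395,200),50),('hole t12',f(170,131),50)):
    w=plane(C,p,z)[:2]; d=w-PIV; print(n,w,np.hypot(*d),np.degrees(np.arctan2(d[1],d[0])))
P=lambda p:plane(C,f(*p),52)[:2]
a=P((95,133));b=P((0,415));e=a-b;print('wall yaw t12',np.degrees(np.arctan2(e[1],e[0])))
a=P((330,157));b=P((73,342));e=a-b;print('wall yaw t11',np.degrees(np.arctan2(e[1],e[0])))
"
```

```text
keeper t11 [676.5 -87.5] 294.8822325969704 4.497760645907513
hole t11 [ 621.8 -283.3] 295.0926740656864 -35.826346832365616
hole t12 [ 677.5 -117.5] 295.1087688361841 -1.347299266795046
wall yaw t12 -20.025307482421955
wall yaw t11 -55.2603678926702
```

```bash
python3 -m handwheel '-0.5 0 0 0 0.0025 0 0;-1 0 0 0 0.005 0 0;-2 0 0 0 0.01 0.0005 0;-3 0 0 0 0.015 0.0006 0;-4 0 0 0 0.02 0.0006 0;-4.5 0 0 0 0.0225 0.0006 0;-5 0 0 0 0.025 0.0005 0;-5 0 0 0 0.025 0.0005 0;-5 0 0 0 0.025 0.0005 0'; python3 -c "
from h import *
T=toolT(); d=T[:2,3]-PIV; print(np.hypot(*d), np.degrees(np.arctan2(d[1],d[0]))); im=save('top','t13',(360,120,440,190),8)
im2=cv2.imread('pics/raw_t11.png')[120:190,360:440]
cv2.imwrite('pics/t13b.png',np.hstack([cv2.resize(i,(400,350),interpolation=cv2.INTER_CUBIC) for i in (im,im2)]))"
```

```text
time_s: 57.27
ee_pos: [651.3, -198.8, 23.1]
ee_rot: [23.8, 90.0, 9.3]
force: [-0.3, -0.2, -0.4]
gripper_width: 0.3
282.9218627636327 -18.16596344509158
```

View pics/t13b.png

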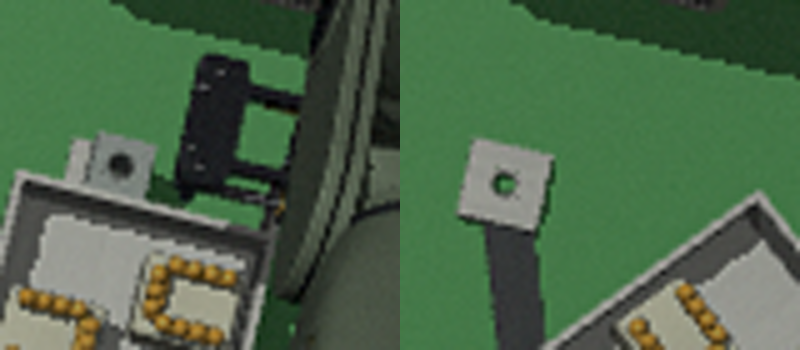

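```bash
python3 -c "
from h import *
C=cam('top')
def cen(f,cx,cy,r,m):
    p=cv2.imread(f)[cy-r:cy+r+1,cx-r:cx+r+1].astype(float).min(2) if m else cv2.imread(f)[cy-r:cy+r+1,cx-r:cx+r+1].astype(float)[...,2]
    w=np.clip(np.percentile(p,70)-15-p,0,None); yy,xx=np.mgrid[-r:r+1,-r:r+1]; return cx+(w*xx).sum()/w.sum(),cy+(w*yy).sum()/w.sum()
for n,f,x,y,z in (('keeper','pics/raw_t11.png',380,156,8),('keeper0','pics/top0.png',380,156,8),('hole11','pics/raw_t11.png',448,169,50),('hole12','pics/raw_t12.png',392,152,50),('hole13','pics/raw_t13.png',384,152,50)):
    q=cen(f,x,y,3,1); w=plane(C,q,z)[:2]; d=w-PIV; print(n,np.array(q),w,np.hypot(*d),np.degrees(np.arctan2(d[1],d[0])))"
```

```text
keeper [380.2 156.2] [677. -87.] 295.47903920248723 4.586018228670562
keeper0 [380.2 156.2] [677.  -86.9] 295.4395944769086 4.59448392274827
hole11 [448.  169.8] [ 621.3 -282.3] 294.11132634761066 -35.72351234389088
hole12 [392.1 152.4] [ 677.3 -117.5] 294.89764371278926 -1.3495707901265854
hole13 [383.7 152.6] [677.3 -92.1] 295.3720473253753 3.5879933827512205
```

```bash
python3 -m handwheel '-0.3 0 0 0 0.0015 0 0;-0.6 0 0 0 0.003 0 0;-0.9 0 0 0 0.0045 0 0;-0.9 0 0 0 0.0045 0 0;-0.9 0 0 0 0.0045 0 0'; python3 -m handwheel '0 0 0 0 -0.005 0 0;0 0 0 0 -0.015 0 0;0 0 0 0 -0.03 0 0;0 0 0 -0.03 -0.04 0 0;0 0 0 -0.07 -0.04 0 0;0 0 0 -0.11 -0.04 0 0;0 0 0 -0.15 -0.04 0 0;0 0 0 -0.18 -0.04 0 0;0 0 0 -0.18 -0.06 0 0;0 0 0 -0.18 -0.1 0 0;0 0 0 -0.18 -0.14 0 0;0 0 0 -0.18 -0.14 0 0'; python3 -c "
from h import *
C=cam('top'); save('top','t14'); im=cv2.imread('pics/raw_t14.png')
for cx,cy in ((382,152),):
    r=3;p=im[cy-r:cy+r+1,cx-r:cx+r+1].astype(float).min(2);w=np.clip(np.percentile(p,70)-15-p,0,None); yy,xx=np.mgrid[-r:r+1,-r:r+1]
    q=cx+(w*xx).sum()/w.sum(),cy+(w*yy).sum()/w.sum(); d=plane(C,q,50)[:2]-PIV; print(q,np.hypot(*d),np.degrees(np.arctan2(d[1],d[0])))
a=im[120:280,340:500]; s=save('scene','s14')[180:390,170:450]
cv2.imwrite('pics/f14.png',np.hstack([cv2.resize(a,(360,360),interpolation=3),cv2.resize(s,(440,360),interpolation=3)]))"
```

```text
time_s: 57.73
ee_pos: [652.1, -194.8, 23.1]
ee_rot: [11.2, 90.0, -2.3]
force: [0.0, 0.3, 1.0]
gripper_width: 0.6
time_s: 58.73
ee_pos: [616.1, -339.3, 202.8]
ee_rot: [-91.2, 89.7, -105.1]
force: [0.1, 0.3, -0.1]
gripper_width: 0.4
(np.float64(382.437306501548), np.float64(152.69427244582045)) 295.3505441062632 4.311119231938036
```

View pics/f14.png

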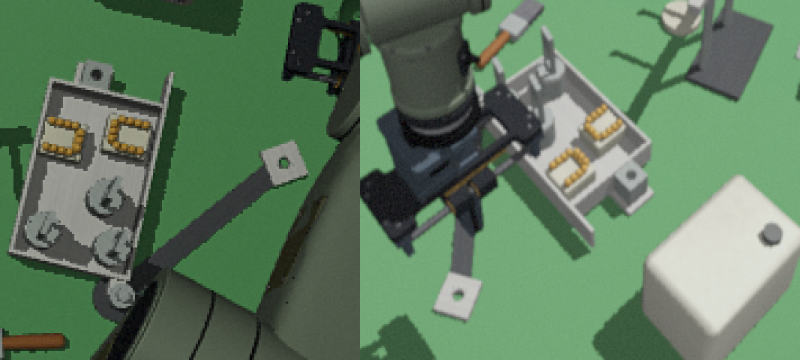

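```bash
python3 -c "
from h import *
C=cam('top');im=cv2.imread('pics/raw_t14.png');cx,cy,r=466,192,3
p=im[cy-r:cy+r+1,cx-r:cx+r+1].astype(float).min(2);w=np.clip(np.percentile(p,70)-15-p,0,None); yy,xx=np.mgrid[-r:r+1,-r:r+1]
q=cx+(w*xx).sum()/w.sum(),cy+(w*yy).sum()/w.sum(); d=plane(C,q,8)[:2]-PIV; print(q,np.hypot(*d),np.degrees(np.arctan2(d[1],d[0]))+57.3)
print(env.job_done())"
```

```text
(np.float64(465.6830506210765), np.float64(191.85548283691733)) 293.6539419536786 4.679998064510009
the job is handed in; nothing more can be done
None
```

The job is handed in at about 59 s of the 210 s allowed. All three steel canisters and both casts are in the tray. The lock pin is out and in the grey pot, and the tray has been pushed at its ear to stand in front of the dryer.

- **Tray contents:** the last top and scene views show three canisters standing upright and two casts teeth up. Each was lowered until the force reading showed it touching the floor before I let go. Neither cast was seen to move before it was picked up.
- **Pin:** it was drawn straight up only after everything was in the tray. The scene view taken straight after shows it standing in the pot. I did not look at the pot again after the push.
- **Tray heading:** the sleeve hole measures 4.31° about the pivot. The second keeper measures 4.59°, and the first keeper plus 1 rad gives 4.68°. The tray is therefore about 0.3–0.4° (1.5–2 mm at the sleeve) short of exact, roughly within the 2 mm calibration error, so I left it.
- **Everything else:** no large force showed in the readings after each move; the highest was about 9 N. The rack, disc, wax, blue pot and purple canister looked undisturbed when last in view. The arm was lifted well clear before handing in.

I viewed 17 pictures, three past the budget of 14 and one more than the allowed overrun. They went on checking the grasps and the final angle.

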